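# Load a touchstone test into the photo reader

### The arm

A 6-joint arm with a two-finger parallel gripper is mounted at the origin on a cart in front of the work surface, level with it; the furniture and walls round the work are solid. World frame = base frame: x ahead of the robot, y to its left, z up, the work surface at z = 0. Lengths are in m, angles in degrees, forces in N, time in s.
With the tool pointing down it reaches from about 0.325 to 0.875 m from the base axis. Payload 4.4 kg.
Tool frame: the origin (TCP) lies midway between the tips of the shut fingers; the grasp point (between the pads) lies 19 mm behind it (robot.grip_point_offset is the distance from the TCP to the grasp point, in m); x points along the fingers, z is the direction in which the jaws open and shut, and the axes are right-handed (so a half turn about x gives the same grasp; the last joint's range is limited). The gripper opens to 85 mm and grips with 20 to 120 N. Pads are 22 mm wide; open, the fingers measure 114 mm over their backs; the gripper's body (76 mm by 85 mm) begins 54 mm behind the grasp point. The pads swing forward as they close: fully open they stand 13 mm farther back than shut.
Start: joints at [59.674, 11.837, 88.321, -0, 79.842, -8.623], TCP at [0.213, 0.534, 0.192] pointing down, gripper open.
Joint ranges: [-156.59, 156.59], [-49.26, 127.26], [12.9, 141.05], [-63.56, 243.56], [4.71, 150.69], [-161.64, 161.64]. Speed limits (degrees/s): [159.86, 159.86, 180, 180, 180, 180].

### API

Orientations are given as a 3x3 rotation matrix whose columns are the frame's x, y, z axes.
In Python, from plant import robot gives the robot as it stands.
- The arm moves only by the tool move_arm, never from a script. Its argument "series" is text: rows parted by semicolons, each of 6 numbers parted by spaces: the shift along the tool's x, y, z in mm, then the turn, a rotation vector about the tool's x, y, z in rad. A call has 1 to 10 rows; each row is the pose to reach, as a shift and turn from the pose commanded when the call began, along the tool's axes at that moment; what a row does not reach only later rows make up. A row lasts 1/8 s, in which the tool goes at most 62.5 mm and 10.7 degrees, less where a joint would pass 70% of its speed; a pose out of reach is approached as far as the arm can. A call with a gripper value outside its range is refused whole. "jaw" is the finger opening in mm, from 0 to 85.4, set as the call begins (left out, the last holds). The fingers move at their own pace and stop on an object; "newtons" is the grip in N (left out, the last holds). Time passes only in rows, so rows that repeat a pose let the fingers close. It gives the time, the measured TCP pose, the force and the opening at its end, in the units of the state.
- robot.state(): the state, without advancing time (a new reading comes with each control period).
- robot.camera(name): name is "side" or "top"; returns (picture, depth): 420x560x3 uint8, blue, green, red; 420x560 float32, m along the optical axis (not along the pixel's ray), 0 where there is no reading.
- robot.calibration(name): a dict with "mtx" (3x3 intrinsics, pixels), "dist" ([k1, k2, p1, p2, k3] as OpenCV has them; the pictures are not rectified), "extrinsics" (4x4, takes a point from world to camera coordinates). Camera axes: x right, y down, z forward; pixel columns grow to the right and rows downward; lengths in m; the calibration is good to about 2 mm. A picture is of the moment at which its call begins. calibration takes no time and is no camera call.
- robot.hand_in(): hands the job in, once; it reports no verdict.
Trained networks look in the newest picture that a camera, given by its name, has taken for a name from the list of things; names that differ only in an ending like _2 or _b are one class to them, and where a whole thing is asked for, a point or a joint stands for the part that bears it (a point fixed in the world has none). Each returns a list of dicts, best first, with "conf" (0 to 1); they miss things now and then, are a little off and sometimes report something else, mostly with a low value. They report only what shows in the picture. A call takes as long as a camera call.
- robot.look_for(camera, target): "centre" ([column, row] as shares, 0 to 1, of the picture: columns of its width, rows of its height, amid what is visible of it).
- robot.regions_of(camera, target): "mask" (420x560 bool, what is visible of it) and "centre" ([column, row] as shares, 0 to 1, of the picture: columns of its width, rows of its height, amid what is visible of it).
The state is a dict: "time_s": time; "q": joint angles; "qd": joint speeds; "joint_efforts": joint torques, N m; "tcp_pos": TCP position; "tool_rot": TCP orientation; "force": force on the tool from outside, world axes, zero at the start; "moment": the same for the moment, N m; "finger_gap": finger opening in m.
Only numpy, scipy, OpenCV 4.12 (cv2) and the standard library are available. Lean on these libraries where they do the work, as an engineer would, in place of code of your own. Each camera call takes 0.05 s, during which the arm holds its last target.

### The job

The touchstone test is to be photographed for the record. Slide the stone and the two castings from the reader's loading apron into the shuttle's pockets, each into the one cut to its shape, so that all three lie flat on the pocket floors; the shuttle must stay out until all three are in. Then push the shuttle by its thumb tab past the catch and all the way in under the hood until it meets its end stop, without slamming it; keep all pieces right side up and leave the other things on the desk where they are.

Things in the scene. Friction and masses are not known exactly. Their poses are not given: they have to be found in the camera images.
- reader: Fixed photo reader: flat bed with a bare grey loading apron in front and a low white hood at the back. Origin on the desk, at the middle of the line where the apron's rear edge meets the shuttle; +x points away from the robot to the hood, +y left, turned up to 8 degrees. Apron: level top 16 mm above the desk, x -0.160 to 0, y -0.145 to 0.151. Hood: see hood.
- shuttle (a joint): Smooth pocket plate sliding along the reader's +x: metres from fully out (0, at the start) to the hidden hard end stop (0.090). A sprung ball catch holds it: about 15 N gets it past within 8 mm, it jumps some 5 mm, then runs with about 2 N and stays where left; short of that it springs back. Top 0.5 mm below the apron's, 84 mm deep, from y -0.102 to 0.147; pieces slide from the apron onto it. Pockets: see their points.
- stone_pocket (a point): Floor centre of the big rectangular pocket (left), 56 (x) x 94 mm (y), 11.5 mm above the desk; moves with the shuttle; axes as the reader's. All pockets are 4 mm deep, 4 mm larger over all than their piece; front edges in line 10 mm behind the plate's front edge. 13 mm high fences stand flush behind each and beside it (tapered noses begin 12 mm, full width 26 mm behind the plate's front edge).
- bar_pocket (a point): Floor centre of the small rectangular pocket (middle), 34 (x) x 64 mm (y), 11.5 mm above the desk; moves with the shuttle; axes as the reader's. A piece pushed in along +x is squared by the fences, stops at the rear one and drops into its pocket once its side nearest the robot is past the pocket's front edge.
- button_pocket (a point): Floor centre of the round pocket (right), 44 mm across, 11.5 mm above the desk; moves with the shuttle; axes as the reader's. Fences as at the other pockets.
- tab (a point): Black upright thumb tab, 28 mm wide (y), 7 mm thick, at the right front corner of the shuttle. The point is the middle of the face that is pushed towards +x, 37 mm above the desk; the tab's top is at 48 mm. Moves with the shuttle, running along outside the hood's right wall.
- hood (a point): Middle of the hood's front top edge, 60 mm above the desk. From here the hood spans 0.102 m along +x, and 0.1275 m to either side in y. Its front is open below 38 mm, so that the loaded shuttle passes under it.
- touchstone: Black touchstone slab with fine gold streaks on top, 52 mm (own x) x 90 mm (own y) x 18 mm high, 0.19 kg. Origin at the centre of its underside. Lies flat on the left part of the apron (another such slab at the back of the desk is no part of the job).
- cast_bar: Plain brass-coloured cast bar, 30 mm (own x) x 60 mm (own y) x 14 mm high, 0.20 kg. Origin at the centre of its underside. Lies flat on the apron, either near the shuttle at the right or near the apron's front edge further left; the button lies at the other place.
- cast_button: Round brass-coloured cast button, 40 mm across, 14 mm high, slightly domed top, 0.14 kg. Origin at the centre of its underside. Lies flat on the apron at the place which the bar does not have.
- loupe: Folding loupe, 24 x 38 x 18 mm, bystander on the desk right of the reader. Origin at the centre of its underside.
- tweezers: Steel tweezers 128 mm long, bystander on the desk left of the apron. Origin at the centre of the underside.
- dropper_a: Dropper bottle, 31 mm across, 84 mm high, bystander on the desk between the reader and the big analyser. Origin at the centre of its underside.
- dropper_b: Second dropper bottle of the same size beside it, bystander.
- mouse: Black computer mouse 101 x 61 x 34 mm, bystander at the left front of the desk. Origin at the centre of its underside.
- dish: Shallow steel dish, 86 mm across, 16 mm high, bystander left of the shuttle. Origin at the centre of its underside.
- weight_big: Brass weight with a knob, 30 mm across, 34 mm high, bystander on the desk at the right front. Origin at the centre of its underside.
- weight_small: Smaller brass weight, 24 mm across, 27 mm high, bystander to the right of the big one.

How it is judged:
By the outcome, as a careful person would: the job done as asked, in the order asked, and still so for the second after the job is handed in, with the robot touching nothing.
It also fails if it takes over 72 s, if anything falls off the work surface, if the arm or the gripper's body presses on something with over 40 N, if the wrist force passes 120 N, or if a joint passes its speed limit or range.

## Working session

There is one attempt and no reset: what is moved stays moved. The work goes in short steps, Python scripts to look and compute and a tool call to move; the robot and the scene stay as the last step left them, time stands still between calls to the robot, and variables do not carry over. Pictures are saved under pics/ and viewed, and the job is handed in when it is done.

Besides the shell and the picture viewer there is one more tool, called after ">>>" in YAML: its name, and indented under it one key for each argument. move_arm: Moves the arm, as the interface text tells. Its arguments: {"type":"object","properties":{"series":{"type":"string"},"jaw":{"type":"number"},"newtons":{"type":"number"}},"required":["series"]}

```bash
ls; mkdir -p pics; python3 - <<'E'
from plant import robot
import cv2,numpy as np
for n in ("top","side"):
    p,d=robot.camera(n); cv2.imwrite(f"pics/{n}0.png",p); np.save(f"pics/{n}0d.npy",d)
    c=robot.calibration(n); print(n,c)
s=robot.state(); print(s)
E
```

```text
pics
top {'mtx': array([[420.14425989,   0.        , 277.40446979],
       [  0.        , 420.14425989, 205.22930222],
       [  0.        ,   0.        ,   1.        ]]), 'dist': array([-0.10322549,  0.        ,  0.        ,  0.        ,  0.        ]), 'extrinsics': array([[-2.98159026e-02, -9.99549602e-01, -3.40674116e-03,
         2.84200862e-01],
       [-9.94823505e-01,  3.00058248e-02, -9.70867911e-02,
         5.51839480e-01],
       [ 9.71452855e-02,  4.94375876e-04, -9.95270089e-01,
         1.12260579e+00],
       [ 0.00000000e+00,  0.00000000e+00,  0.00000000e+00,
         1.00000000e+00]])}
side {'mtx': array([[523.08660721,   0.        , 283.06086758],
       [  0.        , 523.08660721, 207.67628609],
       [  0.        ,   0.        ,   1.        ]]), 'dist': array([-0.06029781,  0.        ,  0.        ,  0.        ,  0.        ]), 'extrinsics': array([[ 0.57378227, -0.81884621,  0.01627236, -0.11443318],
       [-0.32229525, -0.24401504, -0.9146488 ,  0.30672625],
       [ 0.75292741,  0.51956477, -0.40392174,  0.77773342],
       [ 0.        ,  0.        ,  0.        ,  1.        ]])}
{'time_s': 0.1, 'q': array([ 5.96733966e+01,  1.18820669e+01,  8.83975727e+01,  3.18465897e-04,
        7.98418999e+01, -8.62368170e+00]), 'qd': array([-0.0208742 , -0.07236732, -0.1662157 , -0.06932582, -0.08327432,
       -0.01329352]), 'joint_efforts': array([-4.80176259e-04, -3.84089792e+01, -2.92550862e+01, -3.76180333e-04,
        4.80873452e-03,  1.86760491e-05]), 'tcp_pos': array([0.21225066, 0.53355773, 0.19070727]), 'tool_rot': array([[-1.07580870e-03, -9.29113177e-01,  3.69793925e-01],
       [-1.82822964e-03,  3.69795348e-01,  9.29111435e-01],
       [-9.99997750e-01,  3.23477952e-04, -2.09646131e-03]]), 'force': array([-0.02902306, -0.24911968, -0.28638497]), 'moment': array([-0.01111294, -0.08307777, -0.01732365]), 'finger_gap': 0.085313819099082}
```

View pics/top0.png

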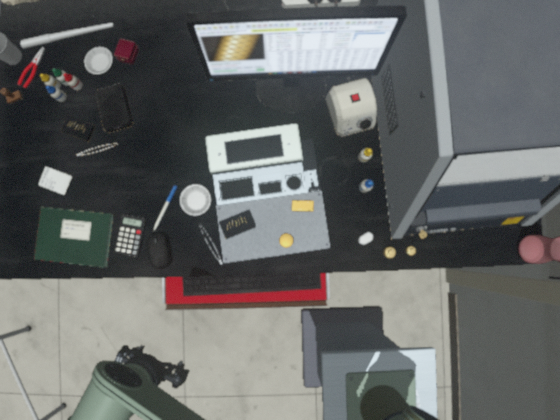

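View pics/side0.png

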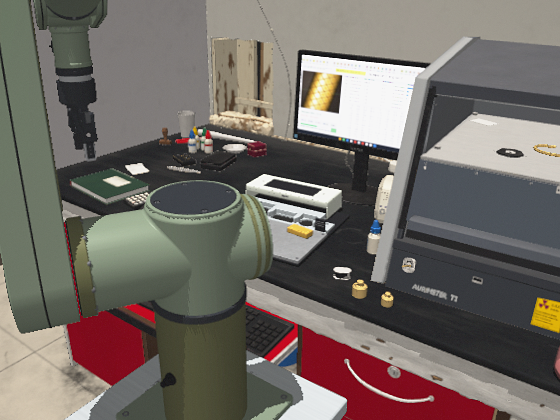

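```bash
cat > h.py <<'E'
import numpy as np,cv2
from plant import robot
def ray(cam,px,z):
    c=robot.calibration(cam);K=c["mtx"];D=c["dist"];E=c["extrinsics"]
    u=cv2.undistortPoints(np.array(px,float).reshape(-1,1,2),K,D).reshape(-1,2)
    R=E[:3,:3];t=E[:3,3];o=-R.T@t
    d=np.c_[u,np.ones(len(u))]@R
    s=(z-o[2])/d[:,2]
    return o+s[:,None]*d
def proj(cam,P):
    c=robot.calibration(cam);E=c["extrinsics"]
    return cv2.projectPoints(np.array(P,float).reshape(-1,1,3),cv2.Rodrigues(E[:3,:3])[0],E[:3,3],c["mtx"],c["dist"])[0].reshape(-1,2)
E
python3 - <<'E'
from h import *
p,d=robot.camera("top")
cv2.imwrite("pics/top1.png",cv2.resize(p[115:270,190:345],None,fx=4.8,fy=3.8*4.8/3.8,interpolation=cv2.INTER_CUBIC)[:600])
np.save("pics/d1.npy",d)
for n,z in (("touchstone",.034),("cast_bar",.03),("cast_button",.03),("tab",.048),("shuttle",.0155),("reader",.016),("hood",.06),("loupe",.018)):
    for m in robot.regions_of("top",n)[:2]:
        ys,xs=np.nonzero(m["mask"]); 
        r=cv2.minAreaRect(np.c_[xs,ys].astype(np.float32))
        bp=cv2.boxPoints(r)
        W=ray("top",bp,z); w=ray("top",[[xs.mean(),ys.mean()]],z)
        print(n,round(m["conf"],2),np.round([xs.mean(),ys.mean()],1),len(xs),"w",np.round(w[0],4),"box",np.round(W[:,:2],3).tolist(), "sz",np.round([np.linalg.norm(W[0]-W[1]),np.linalg.norm(W[1]-W[2])],3))
E
```

```text
touchstone 0.96 [237.1 224.3] 597 w [0.5107 0.3783 0.034 ] box [[0.518, 0.429], [0.55, 0.345], [0.503, 0.327], [0.472, 0.411]] sz [0.09 0.05]
touchstone 0.31 [263.1 183.4] 2993 w [0.6207 0.3048 0.034 ] box [[0.652, 0.444], [0.683, 0.165], [0.596, 0.156], [0.565, 0.433]] sz [0.281 0.088]
cast_bar 0.69 [302.7 206. ] 247 w [0.5557 0.1986 0.03  ] box [[0.573, 0.227], [0.571, 0.167], [0.541, 0.168], [0.543, 0.228]] sz [0.06 0.03]
cast_button 0.59 [285.8 240.6] 158 w [0.463  0.2477 0.03  ] box [[0.481, 0.266], [0.48, 0.23], [0.445, 0.231], [0.446, 0.267]] sz [0.035 0.035]
tab 0.72 [264.2 183.2] 3083 w [0.6189 0.3014 0.048 ] box [[0.649, 0.442], [0.679, 0.162], [0.592, 0.154], [0.563, 0.432]] sz [0.281 0.087]
shuttle 0.64 [264.3 183.6] 3178 w [0.6229 0.3022 0.0155] box [[0.656, 0.447], [0.688, 0.157], [0.595, 0.148], [0.564, 0.436]] sz [0.292 0.093]
hood 0.9 [267.  190.7] 12677 w [0.5966 0.294  0.06  ] box [[0.755, 0.466], [0.793, 0.171], [0.44, 0.13], [0.403, 0.415]] sz [0.297 0.356]
hood 0.24 [263.8 183.3] 3151 w [0.6169 0.3021 0.06  ] box [[0.647, 0.441], [0.678, 0.164], [0.59, 0.156], [0.56, 0.43]] sz [0.278 0.088]
loupe 0.43 [388.6 251.8] 73 w [ 0.4233 -0.0343  0.018 ] box [[0.434, -0.022], [0.433, -0.047], [0.411, -0.046], [0.412, -0.021]] sz [0.025 0.022]
```

View pics/top1.png

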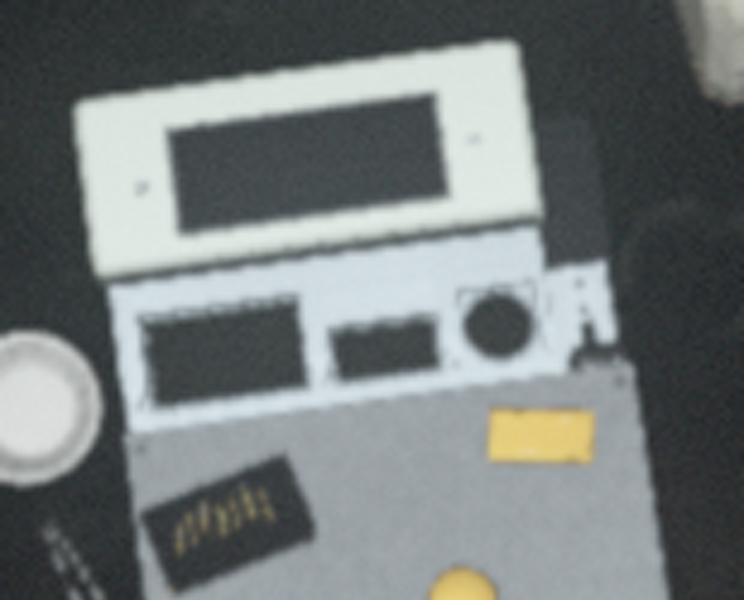

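```bash
cat > fit.py <<'E'
from h import *
from scipy.optimize import least_squares
p,d=robot.camera("top"); g=cv2.cvtColor(p,cv2.COLOR_BGR2GRAY).astype(np.float32)
def R2W(T,P):
    P=np.array(P,float);c,s=np.cos(T[2]),np.sin(T[2])
    return np.c_[T[0]+c*P[:,0]-s*P[:,1],T[1]+s*P[:,0]+c*P[:,1],P[:,2]]
def W2R(T,W):
    W=np.array(W,float).reshape(-1,3)-[T[0],T[1],0];c,s=np.cos(T[2]),np.sin(T[2])
    return np.c_[c*W[:,0]+s*W[:,1],-s*W[:,0]+c*W[:,1],W[:,2]]
def edge(T,P,n,rng):
    """subpixel edge offset (m) along reader dir n at points P"""
    offs=np.arange(-rng,rng+1e-9,.0005); out=[]
    for q in np.array(P,float):
        L=q+offs[:,None]*np.array(n)
        px=proj("top",R2W(T,L)).astype(np.float32)
        v=cv2.remap(g,px[:,0].reshape(1,-1),px[:,1].reshape(1,-1),cv2.INTER_CUBIC)[0]
        gr=np.abs(np.gradient(cv2.GaussianBlur(v.reshape(-1,1),(1,9),0)[:,0])); i=gr[2:-2].argmax()+2
        w=slice(max(0,i-4),i+5); out.append((offs[w]*gr[w]).sum()/gr[w].sum() if gr[i]>.6 else np.nan)
    return np.array(out)
E
cat > f1.py <<'E'
from fit import *
# initial: apron rear edge pts
W=ray("top",[[190+(130)/4.8,115+432/4.8],[190+(632)/4.8,115+368/4.8]],.016)
a=np.arctan2(W[0,1]-W[1,1],W[0,0]-W[1,0])-np.pi/2
T=np.array([0,0,a]); u=np.array([-np.sin(a),np.cos(a)]);o=W[0,:2]-.151*u;T[:2]=o
print(T, "len",np.linalg.norm(W[0]-W[1]))
ys=np.linspace(-.085,.13,15); xs=np.linspace(-.14,-.015,10)
for it in range(6):
    S={}
    r=.010 if it<3 else .006
    S['rear']=( [[0,y,.016] for y in ys],(1,0,0))
    S['front']=( [[-.16,y,.016] for y in ys],(1,0,0))
    S['right']=( [[x,-.145,.016] for x in xs],(0,1,0))
    S['left']=( [[x,.151,.016] for x in xs],(0,1,0))
    A=[];B=[];rep={}
    for k,(P,n) in S.items():
        e=edge(T,P,n,r); m=np.nanmedian(e); rep[k]=(round(m*1e3,2),int(np.isfinite(e).sum()))
        for q,ev in zip(P,e):
            if np.isfinite(ev) and abs(ev-m)<.002:
                A.append([1,0,-q[1]] if n[0] else [0,1,q[0]]);B.append(ev)
    x=np.linalg.lstsq(np.array(A),np.array(B),rcond=None)[0]
    c,s=np.cos(T[2]),np.sin(T[2]); T=T+np.array([c*x[0]-s*x[1],s*x[0]+c*x[1],x[2]])
    print(np.round(T,4),np.degrees(T[2]).round(2),rep)
np.save("T.npy",T)
v=p.copy()
def poly(P,c=(0,0,255)):
    global big
    q=(proj("top",R2W(T,P))-[190,115]+.5)*4.8-.5
    cv2.polylines(big,[np.round(q).astype(int)],True,c,1)
big=cv2.resize(p[115:270,190:345],None,fx=4.8,fy=4.8,interpolation=cv2.INTER_CUBIC)
poly([[0,.151,.016],[0,-.145,.016],[-.16,-.145,.016],[-.16,.151,.016]])
poly([[0,.147,.0155],[0,-.102,.0155],[.084,-.102,.0155],[.084,.147,.0155]],(255,0,0))
poly([[.01,y,.0155] for y in (.147,-.102)],(0,255,0))
cv2.imwrite("pics/fit%d.png"%np.random.randint(1e6),big); 
# pocket sides: gradient profile along y at x=.03
yy=np.arange(-.1,.147,.001); L=[[.02,y,.0155] for y in yy]
px=proj("top",R2W(T,L)).astype(np.float32);vv=cv2.remap(g,px[:,:1],px[:,1:],cv2.INTER_CUBIC)[:,0]
gr=np.gradient(vv)
for i in range(1,len(yy)-1):
    if abs(gr[i])>6 and abs(gr[i])>=max(abs(gr[i-1]),abs(gr[i+1])): print("y",yy[i].round(4),gr[i].round(1))
for n,z in (("touchstone",.034),("cast_bar",.03),("cast_button",.03)):
    m=robot.regions_of("top",n)[0];ys,xs=np.nonzero(m["mask"]);r=cv2.minAreaRect(np.c_[xs,ys].astype(np.float32))
    print(n,W2R(T,ray("top",[[xs.mean(),ys.mean()]],z)).round(4),W2R(T,ray("top",cv2.boxPoints(r),z)).round(3).tolist())
E
python3 f1.py; ls pics
```

```text
[0.58157487 0.28433839 0.09735559] len 0.29239017511331805
[0.5831 0.2889 0.1107] 6.34 {'rear': (np.float64(2.52), 15), 'front': (np.float64(0.95), 15), 'right': (np.float64(2.76), 10), 'left': (np.float64(4.04), 10)}
[0.5831 0.2891 0.1113] 6.38 {'rear': (np.float64(0.96), 15), 'front': (np.float64(-0.91), 15), 'right': (np.float64(-0.44), 10), 'left': (np.float64(0.75), 10)}
[0.5831 0.2891 0.1119] 6.41 {'rear': (np.float64(0.96), 15), 'front': (np.float64(-0.89), 15), 'right': (np.float64(-0.5), 10), 'left': (np.float64(0.5), 10)}
[0.5831 0.2891 0.1116] 6.39 {'rear': (np.float64(0.96), 15), 'front': (np.float64(-0.51), 15), 'right': (np.float64(-0.47), 10), 'left': (np.float64(0.52), 10)}
[0.5831 0.2891 0.112 ] 6.42 {'rear': (np.float64(0.96), 15), 'front': (np.float64(-0.6), 15), 'right': (np.float64(-0.49), 10), 'left': (np.float64(0.52), 10)}
[0.5831 0.2891 0.1112] 6.37 {'rear': (np.float64(0.92), 15), 'front': (np.float64(-0.52), 15), 'right': (np.float64(-0.47), 10), 'left': (np.float64(0.53), 10)}
y -0.099 -6.2
y -0.088 -14.0
y -0.086 -15.2
y -0.06 15.4
y -0.058 18.5
y -0.035 -19.3
y -0.033 -15.0
y 0.024 17.1
y 0.03 12.5
y 0.041 -20.9
y 0.043 -22.2
y 0.13 15.7
y 0.133 15.0
y 0.139 8.1
touchstone [[-0.0621  0.0985  0.034 ]] [[-0.046, 0.151, 0.034], [-0.024, 0.059, 0.034], [-0.079, 0.046, 0.034], [-0.101, 0.137, 0.034]]
cast_bar [[-0.0369 -0.0857  0.03  ]] [[-0.017, -0.06, 0.03], [-0.025, -0.117, 0.03], [-0.055, -0.113, 0.03], [-0.047, -0.056, 0.03]]
cast_button [[-0.1231 -0.0278  0.03  ]] [[-0.119, -0.002, 0.03], [-0.097, -0.031, 0.03], [-0.128, -0.054, 0.03], [-0.149, -0.025, 0.03]]
d1.npy
fit136925.png
side0.png
side0d.npy
top0.png
top0d.npy
top1.png
```

```bash
cat > f2.py <<'E'
from fit import *
T=np.load("T.npy")
big=cv2.resize(p[140:235,210:330],None,fx=6.4,fy=6.2*6.4/6.2,interpolation=cv2.INTER_CUBIC)
def poly(P,c=(0,0,255)):
    q=(proj("top",R2W(T,P))-[210,140]+.5)*6.4-.5
    cv2.polylines(big,[np.round(q).astype(int)],True,c,1)
poly([[0,.151,.016],[0,-.145,.016],[-.16,-.145,.016],[-.16,.151,.016]])
poly([[0,.147,.0155],[0,-.102,.0155],[.084,-.102,.0155],[.084,.147,.0155]],(255,0,0))
for cy,a,b in((.087,.056,.094),(-.002,.034,.064)):
    poly([[.01,cy-b/2,.0155],[.01,cy+b/2,.0155],[.01+a,cy+b/2,.0155],[.01+a,cy-b/2,.0155]],(0,255,0))
t=np.linspace(0,6.28,40)
poly([[.032+.022*np.cos(k),-.073+.022*np.sin(k),.0155] for k in t],(0,255,0))
cv2.imwrite("pics/fitz.png",big)
E
python3 f2.py
```

```text
(no output)
```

View pics/fitz.png

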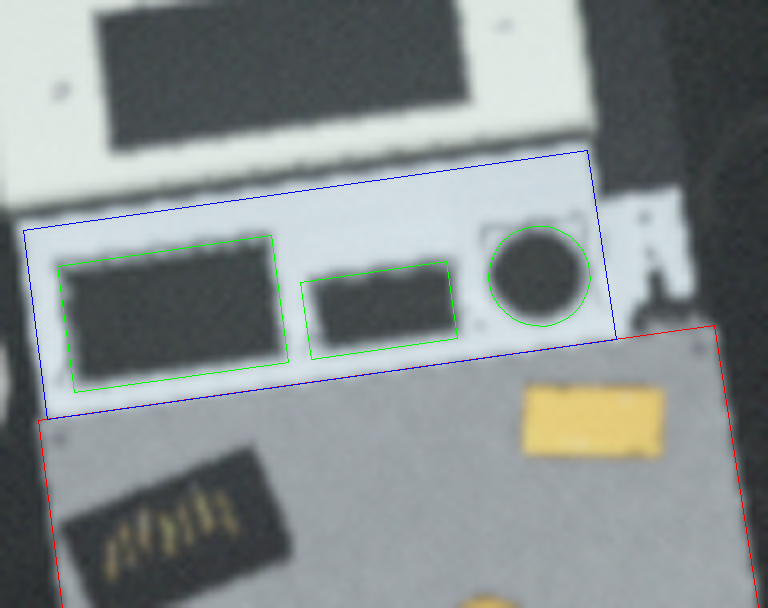

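```bash
cat > go.py <<'E'
import sys
from h import *
from scipy.spatial.transform import Rotation as Ro
T=np.load("T.npy")
s=robot.state()
c,sn=np.cos(T[2]),np.sin(T[2]);M=np.array([[c,-sn],[sn,c]])
def show():
    pr=M.T@(s["tcp_pos"][:2]-T[:2]);z=s["tool_rot"][:,2]
    F=s["force"];fr=M.T@F[:2]
    print("t %.2f reader xy %s z %.1f yawz %.1f gap %.1f F_reader %s q %s"%(s["time_s"],(pr*1e3).round(1),s["tcp_pos"][2]*1e3,np.degrees(np.arctan2(z[1],z[0])-T[2]),s["finger_gap"]*1e3,np.round([*fr,F[2]],1),s["q"].round(0)))
show()
R=s["tool_rot"]
for a in sys.argv[1:]:
    x,y,z,w=map(float,a.split(","))
    w=np.radians(w)+T[2]
    P=np.r_[T[:2]+M@np.array([x,y])/1e3,z/1e3]
    zz=np.array([np.cos(w),np.sin(w),0]);xx=np.array([0,0,-1.]);Rt=np.c_[xx,np.cross(zz,xx),zz]
    print(a,"->",((R.T@(P-s["tcp_pos"]))*1e3).round(1),Ro.from_matrix(R.T@Rt).as_rotvec().round(4))
E
python3 go.py=1 2>/dev/null; python3 go.py -- 2>/dev/null; python3 go.py " -62,98.5,100,13" " -62,98.5,16,13"
python3 - <<'E'
from fit import *
T=np.load("T.npy")
hsv=cv2.cvtColor(p,cv2.COLOR_BGR2HSV)
m=((hsv[...,1]>90)&(hsv[...,2]>100)&(hsv[...,0]>10)&(hsv[...,0]<35)).astype(np.uint8); m[:190]=0;m[:,:220]=0;m[265:]=0;m[:,330:]=0
n,l,st,ce=cv2.connectedComponentsWithStats(m)
for i in range(1,n):
    if st[i,4]>20: 
        ys,xs=np.nonzero(l==i); r=cv2.minAreaRect(np.c_[xs,ys].astype(np.float32)); print(st[i],ce[i].round(1),W2R(T,ray("top",[ce[i]],.029)).round(4),r)
g2=(g<75).astype(np.uint8);g2[:205]=0;g2[250:]=0;g2[:,:217]=0;g2[:,265:]=0
n,l,st,ce=cv2.connectedComponentsWithStats(g2)
for i in range(1,n):
    if st[i,4]>150:
        ys,xs=np.nonzero(l==i);r=cv2.minAreaRect(np.c_[xs,ys].astype(np.float32));W=W2R(T,ray("top",cv2.boxPoints(r),.034));print(st[i],W.mean(0).round(4),[np.degrees(np.arctan2(*(W[k+1]-W[k])[1::-1])).round(1) for k in range(3)],[np.linalg.norm(W[k+1]-W[k]).round(3) for k in range(3)])
E
```

```text
t 0.80 reader xy [-340.9  284.8] z 191.8 yawz 61.9 gap 85.4 F_reader [ 0.5 -0.6 -0.2] q [60. 12. 88. -0. 80. -9.]
t 0.80 reader xy [-340.9  284.8] z 191.8 yawz 61.9 gap 85.4 F_reader [ 0.5 -0.6 -0.2] q [60. 12. 88. -0. 80. -9.]
 -62,98.5,100,13 -> [  91.8 -333.8  -33.1] [ 8.539e-01  1.000e-04 -0.000e+00]
 -62,98.5,16,13 -> [ 175.8 -333.8  -33.1] [ 8.539e-01  1.000e-04 -0.000e+00]
[292 201  21  10 207] [302.1 205.5] [[-0.0356 -0.0856  0.029 ]] ((302.0, 205.5), (9.0, 20.0), 90.0)
[280 234  13  13 142] [285.9 240. ] [[-0.1224 -0.0284  0.029 ]] ((286.0, 240.0), (12.0, 12.0), 90.0)
[220 211  35  27 415] [-0.0606  0.0965  0.034 ] [np.float64(-74.8), np.float64(-164.6), np.float64(105.2)] [np.float64(0.085), np.float64(0.047), np.float64(0.085)]
```

>>> move_arm:
  series: "10 -40 -4 0.1 0 0; 20 -80 -8 0.2 0 0; 30 -120 -12 0.3 0 0; 45 -165 -16 0.4 0 0; 60 -210 -20 0.52 0 0; 75 -255 -25 0.64 0 0; 85 -295 -29 0.75 0 0; 100 -323 -32 0.83 0 0; 110 -334 -33 0.83 0 0; 110 -334 -33 0.83 0 0"
  jaw: 85
  newtons: 20

```text
time_s: 2.1
tcp_pos: [0.51, 0.3795, 0.0805]
tool_rot: [[-0.003, -0.354, 0.935], [-0.001, 0.935, 0.354], [-1.0, -0.0, -0.003]]
force: [0.4, 0.5, 0.4]
finger_gap: 0.0853
```

```bash
python3 go.py " -61.5,97.5,16,14.5"; python3 -c "
from h import *
p,d=robot.camera('top');cv2.imwrite('pics/a1.png',cv2.resize(p[150:270,200:340],None,fx=5,fy=5))
p,d=robot.camera('side');cv2.imwrite('pics/a1s.png',cv2.resize(p[150:300,220:420],None,fx=4,fy=4))"
```

```text
t 2.10 reader xy [-62.7  98. ] z 80.5 yawz 14.4 gap 85.3 F_reader [0.4 0.5 0.4] q [29. 25. 85.  0. 70.  8.]
 -61.5,97.5,16,14.5 -> [64.5 -0.8  1.2] [-0.0019 -0.0027  0.    ]
```

View pics/a1.png

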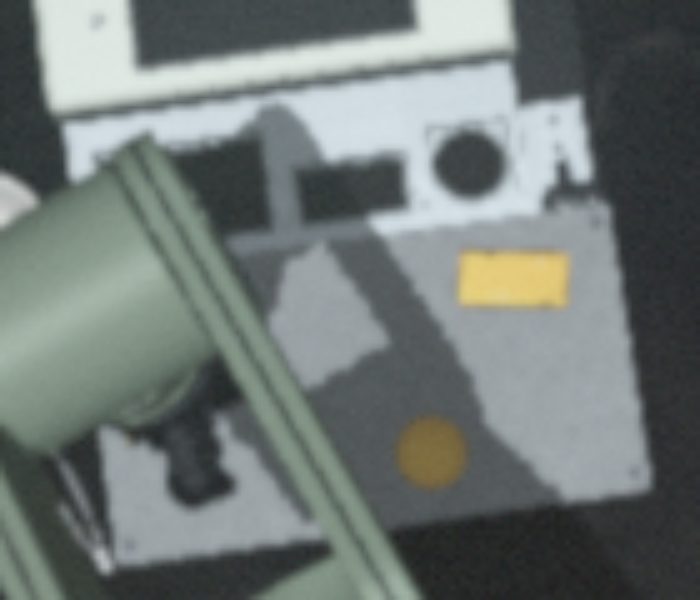

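View pics/a1s.png

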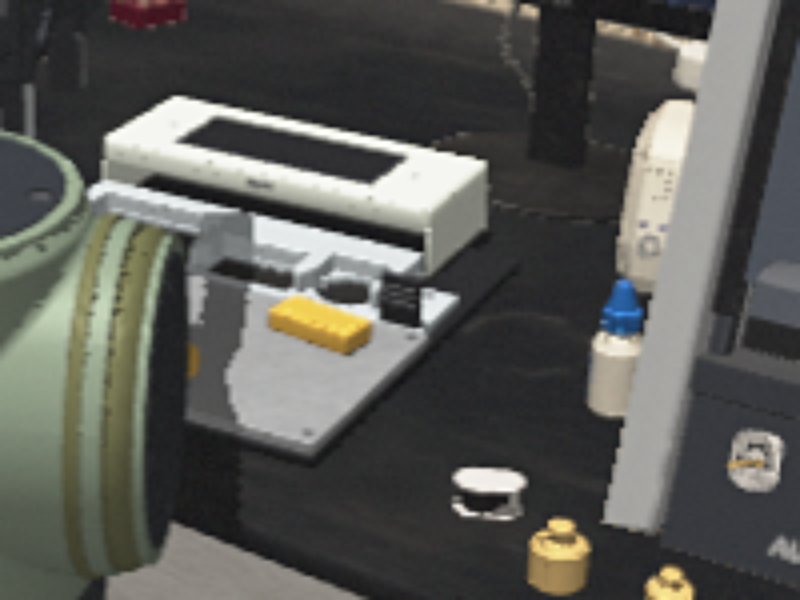

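>>> move_arm:
  series: "20 -1 1 0 0 0; 40 -1 1 0 0 0; 55 -1 1 0 0 0; 64 -1 1 0 0 0; 64 -1 1 0 0 0; 64 -1 1 0 0 0"

```text
time_s: 2.95
tcp_pos: [0.5127, 0.3798, 0.0184]
tool_rot: [[0.001, -0.354, 0.935], [0.001, 0.935, 0.354], [-1.0, 0.0, 0.001]]
force: [-0.4, -0.6, -0.4]
finger_gap: 0.0851
```

>>> move_arm:
  series: "0 0 0 0 0 0; 0 0 0 0 0 0; 0 0 0 0 0 0; 0 0 0 0 0 0; 0 0 0 0 0 0; 0 0 0 0 0 0"
  jaw: 45
  newtons: 20

```text
time_s: 3.7
tcp_pos: [0.512, 0.3795, 0.0178]
tool_rot: [[-0.0, -0.354, 0.935], [-0.0, 0.935, 0.354], [-1.0, -0.0, -0.0]]
force: [0.1, 0.8, -0.6]
finger_gap: 0.045
```

```bash
python3 go.py " -66,86,16,0"
```

```text
t 3.70 reader xy [-60.6  97.7] z 17.8 yawz 14.4 gap 45.0 F_reader [ 0.2  0.8 -0.6] q [29. 30. 87. -0. 64.  8.]
 -66,86,16,0 -> [  1.8 -10.   -8.2] [ 0.2508 -0.      0.    ]
```

```bash
python3 -c "
from h import *
p,d=robot.camera('top');cv2.imwrite('pics/a2.png',cv2.resize(p[170:270,190:310],None,fx=6,fy=6,interpolation=cv2.INTER_CUBIC))
p,d=robot.camera('side');cv2.imwrite('pics/a2s.png',p)
print(len(robot.regions_of('top','touchstone')))"
```

```text
1
```

View pics/a2.png

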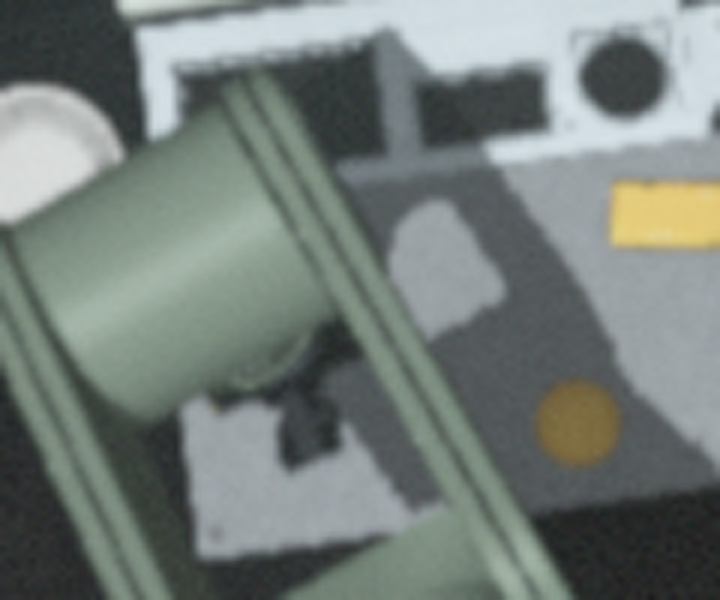

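View pics/a2s.png

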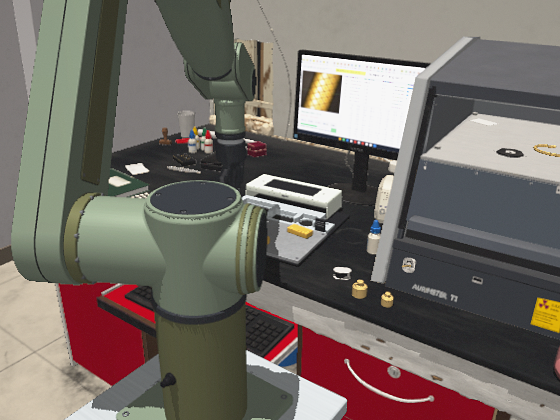

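```bash
python3 -c "
from h import *
def hgt(d,pts):
    c=robot.calibration('top');E=c['extrinsics']
    for u,v in pts:
        z=d[v,u]; n=cv2.undistortPoints(np.array([[[u,v]]],float),c['mtx'],c['dist'])[0,0]
        P=E[:3,:3].T@(np.array([n[0]*z,n[1]*z,z])-E[:3,3]); print((u,v),P.round(4))
hgt(np.load('pics/d1.npy'),[(237,223),(230,228),(245,218),(260,235),(303,206),(250,255)])
p,d=robot.camera('top');print()
hgt(d,[(241,y) for y in range(234,252,2)])
"
```

```text
(237, 223) [0.5145 0.3789 0.0308]
(230, 228) [0.5013 0.398  0.0334]
(245, 218) [0.5272 0.3565 0.0345]
(260, 235) [0.4804 0.3176 0.0197]
(303, 206) [0.5555 0.1978 0.0311]
(250, 255) [0.4267 0.3465 0.0185]

(241, 234) [0.48   0.3565 0.1667]
(241, 236) [0.4766 0.3611 0.1167]
(241, 238) [0.4709 0.3586 0.1456]
(241, 240) [0.4658 0.357  0.1647]
(241, 242) [0.461  0.3573 0.1628]
(241, 244) [0.4562 0.3576 0.1614]
(241, 246) [0.4515 0.3579 0.159 ]
(241, 248) [0.4464 0.3707 0.0179]
(241, 250) [0.4409 0.3711 0.0141]
```

>>> move_arm:
  series: "0 0 0 0 0 0; 0 0 0 0 0 0; 0 0 0 0 0 0; 0 0 0 0 0 0; -15 0 0 0 0 0; -50 0 0 0 0 0; -90 -50 0 0 0 0; -100 -110 0 0 0 0; -100 -170 0 0 0 0; -100 -180 0 0 0 0"
  jaw: 85

```text
time_s: 5.15
tcp_pos: [0.5779, 0.2077, 0.1197]
tool_rot: [[0.003, -0.35, 0.937], [-0.0, 0.937, 0.35], [-1.0, -0.001, 0.003]]
force: [-0.2, 1.3, 0.1]
finger_gap: 0.0852
```

```bash
python3 -c "
from h import *
p,d=robot.camera('top');cv2.imwrite('pics/a3.png',cv2.resize(p[150:270,190:330],None,fx=5.6,fy=5,interpolation=cv2.INTER_CUBIC))
p,d=robot.camera('side');cv2.imwrite('pics/a3s.png',cv2.resize(p[100:300,180:400],None,fx=3,fy=3))
print([m['conf'] for m in robot.regions_of('top','touchstone')])"; python3 go.py
```

```text
[0.71]
t 5.30 reader xy [-15.8 -76.5] z 118.4 yawz 14.3 gap 84.7 F_reader [ 0.1  0.  -0.3] q [12. 20. 87.  0. 73. -9.]
```

View pics/a3.png

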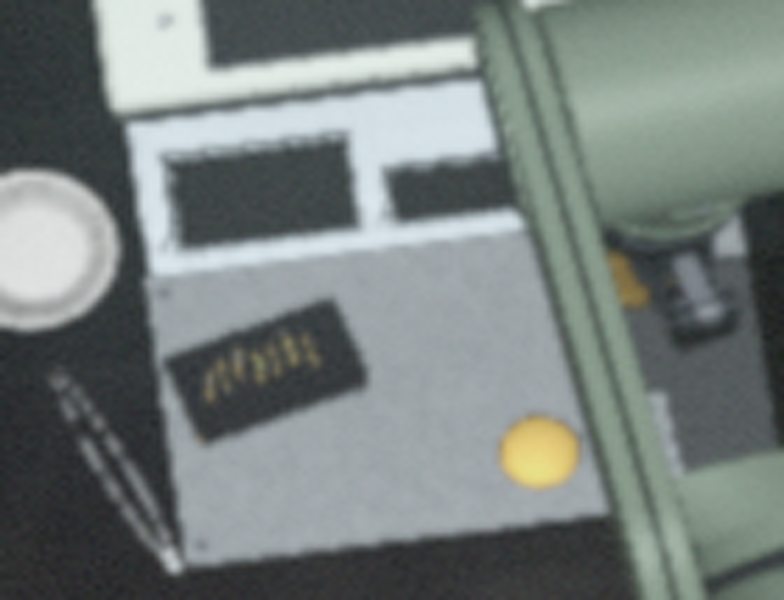

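View pics/a3s.png

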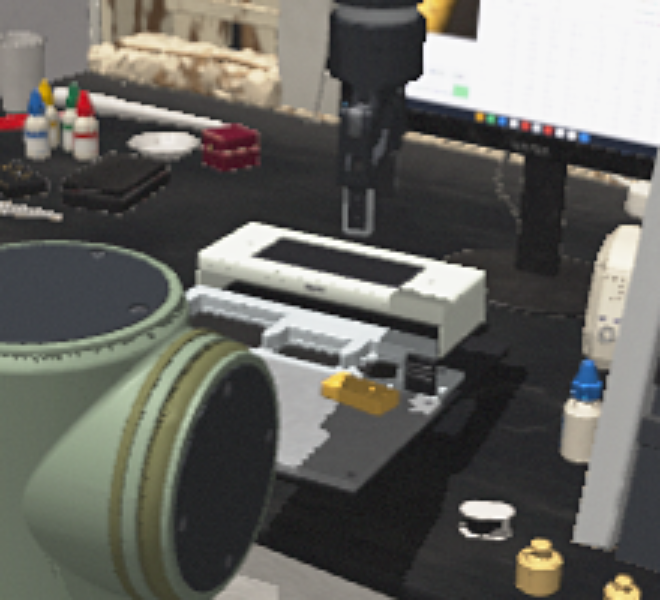

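```bash
python3 -c "
from h import *
s=robot.state();P=s['tcp_pos'];R=s['tool_rot']
for b in (0,13,20,26):
  print(b,proj('side',[P-R[:,0]*b/1e3+R[:,2]*k/1e3 for k in (-43,0,43)]).round(1).tolist())
p,d=robot.camera('side');cv2.imwrite('pics/a4s.png',cv2.resize(p[120:190,260:340],None,fx=8,fy=8,interpolation=cv2.INTER_CUBIC))"
```

```text
0 [[297.6, 198.3], [301.5, 191.8], [305.2, 185.6]]
13 [[297.7, 193.2], [301.7, 186.8], [305.4, 180.7]]
20 [[297.8, 190.5], [301.8, 184.1], [305.5, 178.1]]
26 [[297.9, 188.1], [301.8, 181.8], [305.6, 175.8]]
```

View pics/a4s.png

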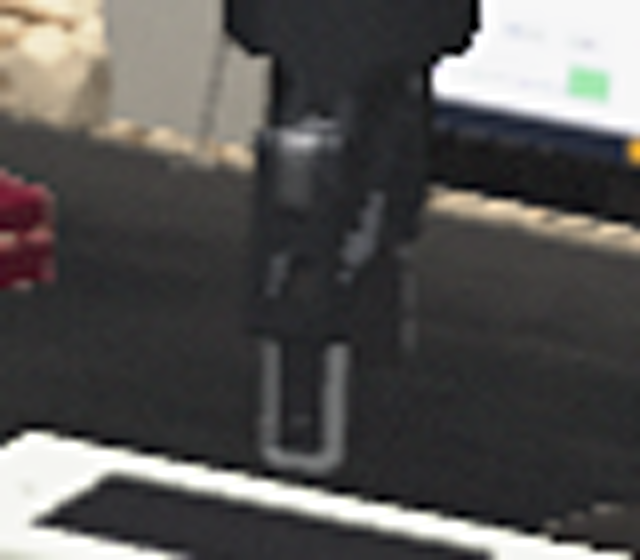

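```bash
python3 -c "
from fit import *
T=np.load('T.npy')
print(proj('side',R2W(T,[[-.16,-.145,.016],[0,-.145,.016]])).round(1))
P=robot.state()['tcp_pos'];print(P)
p,d=robot.camera('side');c=robot.calibration('side');E=c['extrinsics']
for u,v in [(297,178),(297,176),(297,170),(293,177),(302,177),(297,183),(308,150),(298,138)]:
    z=d[v,u]; n=cv2.undistortPoints(np.array([[[u,v]]],float),c['mtx'],c['dist'])[0,0]
    print((u,v),(E[:3,:3].T@(np.array([n[0]*z,n[1]*z,z])-E[:3,3])).round(4))
"
```

```text
[[298.4 261. ]
 [327.7 233.3]]
[0.57524444 0.21252305 0.11792404]
(297, 178) [0.5305 0.196  0.1712]
(297, 176) [0.5231 0.1914 0.1793]
(297, 170) [0.5268 0.1942 0.1922]
(293, 177) [0.5261 0.2042 0.1731]
(302, 177) [9.302e-01 4.366e-01 4.000e-04]
(297, 183) [0.7414 0.3327 0.0619]
(308, 150) [0.6158 0.2219 0.2125]
(298, 138) [0.5138 0.1855 0.2726]
```

>>> move_arm:
  series: "0 0 0 0 0 0; 0 0 0 0 0 0; 0 0 0 0 0 0; 0 0 0 0 0 0; 0 0 0 0 0 0; 0 0 0 0 0 0; 0 0 0 0 0 0; 0 0 0 0 0 0"
  jaw: 0

```text
time_s: 6.45
tcp_pos: [0.5758, 0.2111, 0.1178]
tool_rot: [[-0.0, -0.354, 0.935], [0.0, 0.935, 0.354], [-1.0, 0.0, 0.0]]
force: [0.3, 0.3, -0.3]
finger_gap: -0.0002
```

```bash
python3 -c "
from fit import *
print(robot.grip_point_offset,[a for a in dir(robot) if a[0]!='_'])
s=robot.state();P=s['tcp_pos'];print(P,s['finger_gap'])
p,d=robot.camera('side');c=robot.calibration('side');E=c['extrinsics']
cv2.imwrite('pics/a5s.png',cv2.resize(p[120:210,260:340],None,fx=6,fy=6,interpolation=cv2.INTER_CUBIC))
for u in (297,300,303):
  for v in range(168,200,2):
    z=d[v,u]; n=cv2.undistortPoints(np.array([[[u,v]]],float),c['mtx'],c['dist'])[0,0]
    print((u,v),(E[:3,:3].T@(np.array([n[0]*z,n[1]*z,z])-E[:3,3])).round(3),end=' ')
  print()
"
```

```text
0.0187 ['MotionError', 'calibration', 'camera', 'grip_point_offset', 'hand_in', 'look_for', 'regions_of', 'state']
[0.57580761 0.21113498 0.1178172 ] -4.106208434121873e-05
(297, 168) [ 0.996  0.5   -0.001] (297, 170) [ 0.979  0.489 -0.001] (297, 172) [0.958 0.475 0.001] (297, 174) [0.939 0.462 0.002] (297, 176) [ 0.934  0.459 -0.002] (297, 178) [ 0.914  0.445 -0.   ] (297, 180) [ 0.899  0.435 -0.   ] (297, 182) [0.753 0.34  0.06 ] (297, 184) [0.736 0.329 0.061] (297, 186) [0.729 0.325 0.058] (297, 188) [0.711 0.312 0.061] (297, 190) [0.7   0.305 0.06 ] (297, 192) [0.687 0.296 0.061] (297, 194) [0.681 0.292 0.058] (297, 196) [0.672 0.286 0.057] (297, 198) [0.671 0.285 0.051] 
(300, 168) [0.565 0.211 0.183] (300, 170) [0.561 0.208 0.179] (300, 172) [0.563 0.209 0.174] (300, 174) [0.563 0.209 0.169] (300, 176) [0.566 0.211 0.162] (300, 178) [ 0.922  0.439 -0.001] (300, 180) [ 0.906  0.429 -0.001] (300, 182) [0.754 0.331 0.061] (300, 184) [0.738 0.32  0.063] (300, 186) [0.724 0.311 0.064] (300, 188) [0.716 0.306 0.061] (300, 190) [0.706 0.299 0.06 ] (300, 192) [0.692 0.29  0.061] (300, 194) [0.68  0.282 0.061] (300, 196) [0.676 0.279 0.057] (300, 198) [0.67  0.275 0.054] 
(303, 168) [0.566 0.203 0.184] (303, 170) [0.565 0.202 0.18 ] (303, 172) [0.567 0.203 0.174] (303, 174) [0.566 0.203 0.169] (303, 176) [0.572 0.206 0.162] (303, 178) [0.924 0.428 0.001] (303, 180) [0.908 0.418 0.001] (303, 182) [0.765 0.328 0.059] (303, 184) [0.75  0.318 0.06 ] (303, 186) [0.734 0.307 0.061] (303, 188) [0.721 0.299 0.061] (303, 190) [0.709 0.291 0.061] (303, 192) [0.691 0.28  0.064] (303, 194) [0.686 0.277 0.06 ] (303, 196) [0.678 0.271 0.059] (303, 198) [0.676 0.27  0.053]
```

View pics/a5s.png

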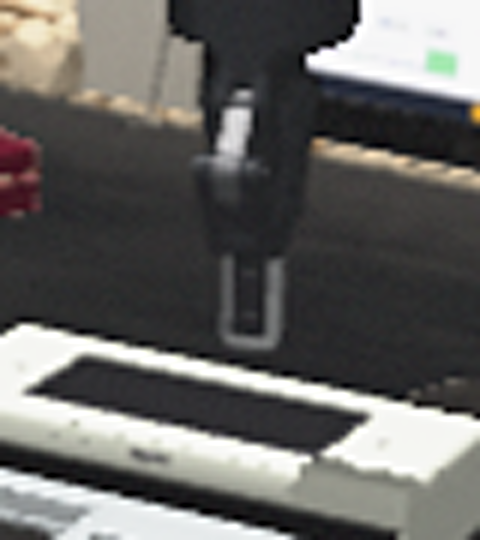

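```bash
python3 go.py " -61.5,97.5,20,14" " -61.5,97.5,-22,14"; python3 f1.py | tail -3
```

```text
t 6.55 reader xy [-15.9 -76.7] z 117.8 yawz 14.4 gap 0.1 F_reader [ 0.6  0.4 -0.7] q [12. 20. 87. -0. 73. -9.]
 -61.5,97.5,20,14 -> [ 97.8 180.1  -0.9] [ 0.0064 -0.0001  0.    ]
 -61.5,97.5,-22,14 -> [139.8 180.1  -0.9] [ 0.0064 -0.0001  0.    ]
touchstone [[-0.062   0.0962  0.034 ]] [[-0.048, 0.147, 0.034], [-0.026, 0.058, 0.034], [-0.076, 0.045, 0.034], [-0.098, 0.133, 0.034]]
cast_bar [[-0.0386 -0.0797  0.03  ]] [[-0.027, -0.068, 0.03], [-0.022, -0.082, 0.03], [-0.049, -0.09, 0.03], [-0.054, -0.076, 0.03]]
cast_button [[-0.1236 -0.0284  0.03  ]] [[-0.12, -0.003, 0.03], [-0.098, -0.032, 0.03], [-0.127, -0.054, 0.03], [-0.149, -0.025, 0.03]]
```

```bash
python3 -c "
import numpy as np;print(np.load('T.npy'));np.save('T.npy',np.array([.5831,.2891,.1115]))"; python3 go.py " -61.5,97,20,14"
```

```text
[0.5830253  0.28898334 0.10943378]
t 6.75 reader xy [-15.9 -76.7] z 117.8 yawz 14.4 gap 0.2 F_reader [-0.1  0.6 -0.3] q [12. 20. 87. -0. 73. -9.]
 -61.5,97,20,14 -> [ 97.8 179.6  -1.1] [0.0061 0.     0.0001]
```

>>> move_arm:
  series: "10 30 0 0 0 0; 20 70 0 0 0 0; 30 110 0 0 0 0; 45 145 0 0 0 0; 70 172 0 0 0 0; 90 180 -1 0.006 0 0; 110 180 -1 0.006 0 0; 120 180 -1 0.006 0 0; 120 180 -1 0.006 0 0; 120 180 -1 0.006 0 0"
  jaw: 85

```text
time_s: 8.0
tcp_pos: [0.5123, 0.3789, -0.0013]
tool_rot: [[0.002, -0.348, 0.938], [0.001, 0.938, 0.348], [-1.0, 0.0, 0.002]]
force: [0.3, 0.0, 0.3]
finger_gap: 0.085
```

```bash
python3 go.py " -61.5,97,-22,14"
```

```text
t 8.00 reader xy [-60.3  97.1] z -1.3 yawz 13.9 gap 85.0 F_reader [ 0.3 -0.   0.3] q [29. 31. 87. -0. 62.  8.]
 -61.5,97,-22,14 -> [20.6  0.2 -1.2] [-0.0009  0.0017 -0.0002]
```

>>> move_arm:
  series: "6 0 -1 0 0 0; 12 0 -1 0 0 0; 17 0 -1 0 0 0; 20 0 -1 0 0 0; 20 0 -1 0 0 0; 20 0 -1 0 0 0"

```text
time_s: 8.75
tcp_pos: [0.5103, 0.3789, -0.0221]
tool_rot: [[0.0, -0.349, 0.937], [0.0, 0.937, 0.349], [-1.0, 0.0, 0.0]]
force: [0.8, -0.2, -0.5]
finger_gap: 0.0851
```

>>> move_arm:
  series: "0 0 0 0 0 0; 0 0 0 0 0 0; 0 0 0 0 0 0; 0 0 0 0 0 0; 0 0 0 0 0 0; 0 0 0 0 0 0"
  jaw: 48
  newtons: 20

```text
time_s: 9.5
tcp_pos: [0.5106, 0.379, -0.0218]
tool_rot: [[0.001, -0.349, 0.937], [0.0, 0.937, 0.349], [-1.0, 0.0, 0.001]]
force: [0.4, 0.2, 2.9]
finger_gap: 0.0518
```

```bash
python3 go.py " -66,86,-22,0"
```

```text
t 9.50 reader xy [-62.   97.4] z -21.8 yawz 14.0 gap 51.8 F_reader [0.4 0.2 2.9] q [29. 33. 88. -0. 60.  8.]
 -66,86,-22,0 -> [  0.2 -10.1  -6.6] [ 2.445e-01  1.000e-03 -2.000e-04]
```

>>> move_arm:
  series: "0 -2 -1 0.05 0 0; 0 -4 -2 0.1 0 0; 0 -6 -4 0.15 0 0; 0 -8 -5 0.2 0 0; 0 -10 -6 0.245 0 0; 0 -10 -6 0.245 0 0; 0 -10 -6 0.245 0 0"

```text
time_s: 10.38
tcp_pos: [0.5082, 0.3676, -0.0218]
tool_rot: [[0.0, -0.111, 0.994], [0.0, 0.994, 0.111], [-1.0, 0.0, 0.0]]
force: [-0.5, -0.0, 4.3]
finger_gap: 0.0518
```

>>> move_arm:
  series: "0 0 0 0 0 0; 0 0 0 0 0 0; 0 0 0 0 0 0; 0 0 0 0 0 0; -15 0 0 0 0 0; -35 0 0 0 0 0; -50 0 0 0 0 0; -50 0 0 0 0 0"
  jaw: 85

```text
time_s: 11.38
tcp_pos: [0.5101, 0.3685, 0.0309]
tool_rot: [[0.005, -0.111, 0.994], [0.003, 0.994, 0.111], [-1.0, 0.002, 0.005]]
force: [0.4, -0.1, 0.1]
finger_gap: 0.0852
```

```bash
python3 go.py " -130,86,20,90" " -36,-86,20,-8"; python3 -c "
from h import *
p,d=robot.camera('top');cv2.imwrite('pics/b1.png',cv2.resize(p[150:270,190:330],None,fx=5.6,fy=5,interpolation=cv2.INTER_CUBIC))"
```

```text
t 11.38 reader xy [-63.7  87. ] z 30.9 yawz -0.0 gap 85.2 F_reader [ 0.4 -0.2  0.1] q [28. 28. 88.  0. 64. 22.]
 -130,86,20,90 -> [ 10.5  -1.  -66.3] [-1.5712  0.0057  0.0025]
 -36,-86,20,-8 -> [  10.7 -173.    27.7] [ 0.1392  0.005  -0.0024]
```

View pics/b1.png

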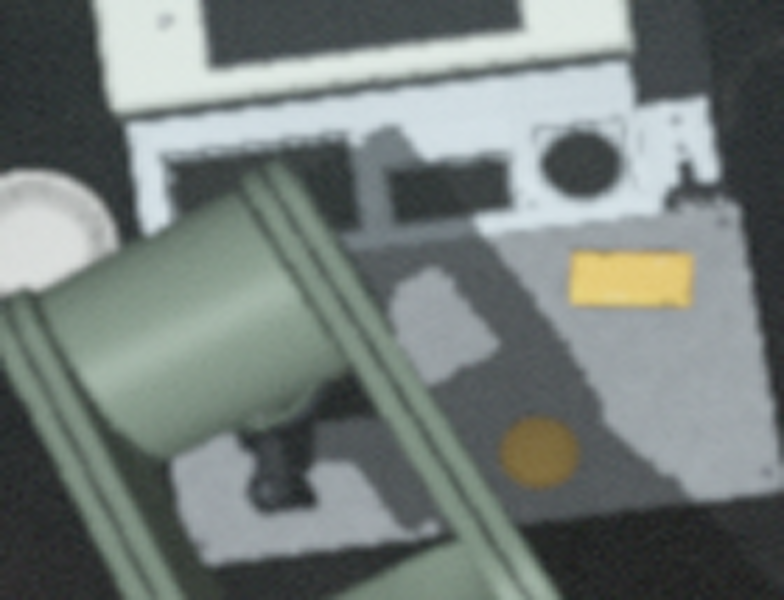

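>>> move_arm:
  series: "0 -25 4 0.03 0 0; 0 -60 9 0.06 0 0; 0 -95 15 0.1 0 0; 0 -130 20 0.13 0 0; 3 -155 25 0.139 0.005 0; 8 -170 27 0.139 0.005 0; 15 -173 27 0.139 0.005 0; 22 -173 27 0.139 0.005 0; 22 -173 27 0.139 0.005 0"
  jaw: 52

```text
time_s: 12.55
tcp_pos: [0.5527, 0.1991, 0.0046]
tool_rot: [[-0.007, 0.027, 1.0], [-0.0, 1.0, -0.027], [-1.0, -0.001, -0.007]]
force: [0.6, -0.7, 0.2]
finger_gap: 0.0519
```

```bash
python3 go.py " -37,-86,-23,-8"; python3 -c "
from h import *
p,d=robot.camera('top');cv2.imwrite('pics/b2.png',cv2.resize(p[150:270,190:330],None,fx=5.6,fy=5,interpolation=cv2.INTER_CUBIC))
p,d=robot.camera('side');cv2.imwrite('pics/b2s.png',cv2.resize(p[150:270,240:360],None,fx=5,fy=5,interpolation=cv2.INTER_CUBIC))"
```

```text
t 12.55 reader xy [-40.2 -86.1] z 4.6 yawz -7.9 gap 51.9 F_reader [ 0.5 -0.7  0.2] q [11. 26. 94.  0. 60. 13.]
 -37,-86,-23,-8 -> [27.6  0.6  3.4] [ 0.0013 -0.0074  0.0006]
```

View pics/b2.png

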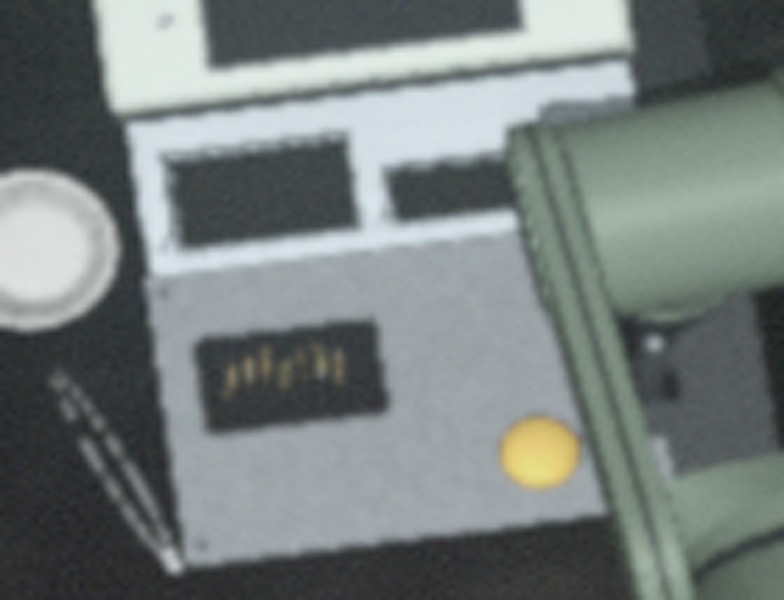

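View pics/b2s.png

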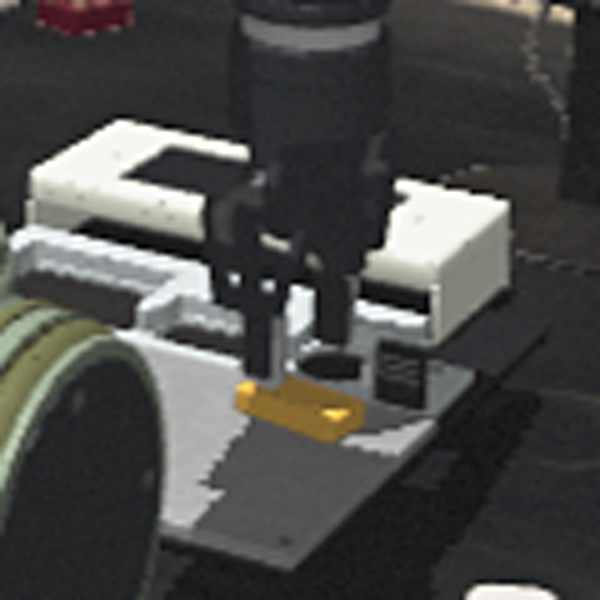

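```bash
python3 -c "
from fit import *
T=np.load('T.npy')
s=robot.state();P=s['tcp_pos'];R=s['tool_rot']
f=lambda P:((proj('side',P)-[240,150])*5).round(0).tolist()
print('bar',f(R2W(T,[[-.0365,-.0857,.030]])))
a=np.radians(-8)
print('corners',f(R2W(T,[[-.0365+np.cos(a)*dx-np.sin(a)*dy,-.0857+np.sin(a)*dx+np.cos(a)*dy,.03] for dx,dy in ((-.015,-.03),(-.015,.03),(.015,.03),(.015,-.03))])))
print('tips',f([P+R[:,2]*k*.026-R[:,0]*.045 for k in (-1,0,1)]))
m=robot.regions_of('top','touchstone')[0];ys,xs=np.nonzero(m['mask']);r=cv2.minAreaRect(np.c_[xs,ys].astype(np.float32))
W=W2R(T,ray('top',cv2.boxPoints(r),.034));print(W2R(T,ray('top',[[xs.mean(),ys.mean()]],.034)).round(4),W.mean(0).round(4),W.round(3).tolist(),r)
"
```

```text
bar [[300.0, 392.0]]
corners [[333.0, 420.0], [233.0, 386.0], [268.0, 366.0], [367.0, 399.0]]
tips [[269.0, 374.0], [300.0, 356.0], [330.0, 339.0]]
[[-0.0661  0.0855  0.034 ]] [-0.0667  0.0859  0.034 ] [[-0.039, 0.131, 0.034], [-0.04, 0.04, 0.034], [-0.094, 0.041, 0.034], [-0.093, 0.131, 0.034]] ((241.32620239257812, 225.5009002685547), (19.78889274597168, 33.45573425292969), 82.56858825683594)
```

>>> move_arm:
  series: "8 1 3 0 -0.007 0; 16 1 3 0 -0.007 0; 23 1 3 0 -0.007 0; 27 1 3 0 -0.007 0; 27 1 3 0 -0.007 0; 27 1 3 0 -0.007 0"

```text
time_s: 13.5
tcp_pos: [0.5572, 0.1993, -0.0211]
tool_rot: [[0.002, 0.028, 1.0], [-0.0, 1.0, -0.028], [-1.0, -0.0, 0.002]]
force: [-0.5, 0.1, -0.0]
finger_gap: 0.0522
```

>>> move_arm:
  series: "0 0 0 0 0 0; 0 0 0 0 0 0; 0 0 0 0 0 0; 0 0 0 0 0 0; 0 0 0 0 0 0"
  jaw: 26
  newtons: 20

```text
time_s: 14.12
tcp_pos: [0.5575, 0.1994, -0.0207]
tool_rot: [[0.003, 0.028, 1.0], [-0.0, 1.0, -0.028], [-1.0, -0.0, 0.003]]
force: [0.5, -0.7, 3.2]
finger_gap: 0.0295
```

```bash
python3 go.py " -50,-3,-23,0"; python3 -c "
from fit import *
T=np.load('T.npy')
im=cv2.imread('pics/top0.png');g=cv2.cvtColor(im,cv2.COLOR_BGR2GRAY).astype(np.float32)
R=np.zeros(g.shape,np.uint8)
q=proj('top',R2W(T,[[.002,.145,.0155],[.002,-.098,.0155],[.075,-.098,.0155],[.075,.145,.0155]]))
cv2.fillPoly(R,[q.astype(int)],1)
m=((g<120)&(R>0)).astype(np.uint8)
n,l,st,ce=cv2.connectedComponentsWithStats(m)
for i in range(1,n):
    if st[i,4]>60:
        ys,xs=np.nonzero(l==i);r=cv2.minAreaRect(np.c_[xs,ys].astype(np.float32))
        for z in(.0115,.0155):
            W=W2R(T,ray('top',cv2.boxPoints(r),z));print(z,st[i,4],W.mean(0).round(4),W2R(T,ray('top',[[xs.mean(),ys.mean()]],z)).round(4),W[:,:2].min(0).round(4),W[:,:2].max(0).round(4))
"
```

```text
t 14.12 reader xy [-35.4 -86.3] z -20.7 yawz -8.0 gap 29.5 F_reader [ 0.4 -0.7  3.2] q [11. 28. 94. -0. 57. 13.]
 -50,-3,-23,0 -> [  2.2  80.5 -26.1] [-0.1395  0.0032  0.0004]
0.0115 141 [ 0.0345 -0.0727  0.0115] [[ 0.0339 -0.0727  0.0115]] [ 0.0152 -0.0931] [ 0.0538 -0.0523]
0.0155 141 [ 0.0339 -0.0725  0.0155] [[ 0.0333 -0.0725  0.0155]] [ 0.0146 -0.0928] [ 0.0531 -0.0522]
0.0115 562 [0.0395 0.0877 0.0115] [[0.0395 0.0873 0.0115]] [0.0145 0.0424] [0.0644 0.1332]
0.0155 562 [0.0389 0.0874 0.0155] [[0.0389 0.087  0.0155]] [0.014  0.0423] [0.0637 0.1327]
0.0115 211 [ 0.0296 -0.005   0.0115] [[ 0.0289 -0.0049  0.0115]] [ 0.015  -0.0346] [0.0441 0.0246]
0.0155 211 [ 0.029  -0.005   0.0155] [[ 0.0284 -0.0049  0.0155]] [ 0.0145 -0.0345] [0.0435 0.0245]
```

>>> move_arm:
  series: "0 8 -6 -0.02 0 0; 0 18 -10 -0.04 0 0; 0 30 -14 -0.06 0 0; 0 42 -18 -0.08 0 0; 0 54 -21 -0.1 0 0; 0 65 -24 -0.12 0 0; 0 74 -26 -0.139 0 0; 0 79 -26 -0.139 0 0; 0 79 -26 -0.139 0 0; 0 79 -26 -0.139 0 0"

```text
time_s: 15.42
tcp_pos: [0.5328, 0.2802, -0.0207]
tool_rot: [[0.002, -0.112, 0.994], [0.0, 0.994, 0.112], [-1.0, 0.0, 0.002]]
force: [0.8, -0.5, 6.7]
finger_gap: 0.0294
```

```bash
python3 go.py " -50,-5,-23,0"
```

```text
t 15.43 reader xy [-51.   -3.2] z -20.7 yawz 0.1 gap 29.4 F_reader [ 0.7 -0.6  6.7] q [20. 29. 93. -0. 58. 13.]
 -50,-5,-23,0 -> [ 2.3 -1.8  1. ] [ 0.001   0.0022 -0.0001]
```

>>> move_arm:
  series: "0 -2 0 0 0 0; 0 -2 0 0 0 0; 0 -2 0 0 0 0"

```text
time_s: 15.8
tcp_pos: [0.5329, 0.2792, -0.0207]
tool_rot: [[0.002, -0.112, 0.994], [0.002, 0.994, 0.112], [-1.0, 0.002, 0.003]]
force: [0.2, 2.4, 5.8]
finger_gap: 0.0296
```

>>> move_arm:
  series: "0 0 0 0 0 0; 0 0 0 0 0 0; 0 0 0 0 0 0; -12 0 0 0 0 0; -25 0 0 0 0 0; -30 -8 -20 0 0 0; -30 -16 -45 0 0 0; -30 -22 -65 0 0 0; -30 -24 -73 0 0 0; -30 -24 -73 0 0 0"
  jaw: 58

```text
time_s: 17.05
tcp_pos: [0.464, 0.2453, 0.0094]
tool_rot: [[0.004, -0.111, 0.994], [0.0, 0.994, 0.111], [-1.0, -0.0, 0.004]]
force: [0.0, -0.1, -0.2]
finger_gap: 0.0581
```

```bash
python3 go.py " -123,-28.5,-23,0";python3 -c "
from h import *
p,d=robot.camera('top');cv2.imwrite('pics/b3.png',cv2.resize(p[150:270,190:330],None,fx=5.6,fy=5,interpolation=cv2.INTER_CUBIC))
p,d=robot.camera('side');cv2.imwrite('pics/b3s.png',cv2.resize(p[150:270,240:360],None,fx=5,fy=5,interpolation=cv2.INTER_CUBIC))"
```

```text
t 17.05 reader xy [-123.2  -30.3] z 9.4 yawz -0.0 gap 58.1 F_reader [-0.  -0.1 -0.2] q [ 18.  19. 104.  -0.  57.  12.]
 -123,-28.5,-23,0 -> [32.4  1.8  0.1] [-0.0006  0.0036  0.0003]
```

View pics/b3.png

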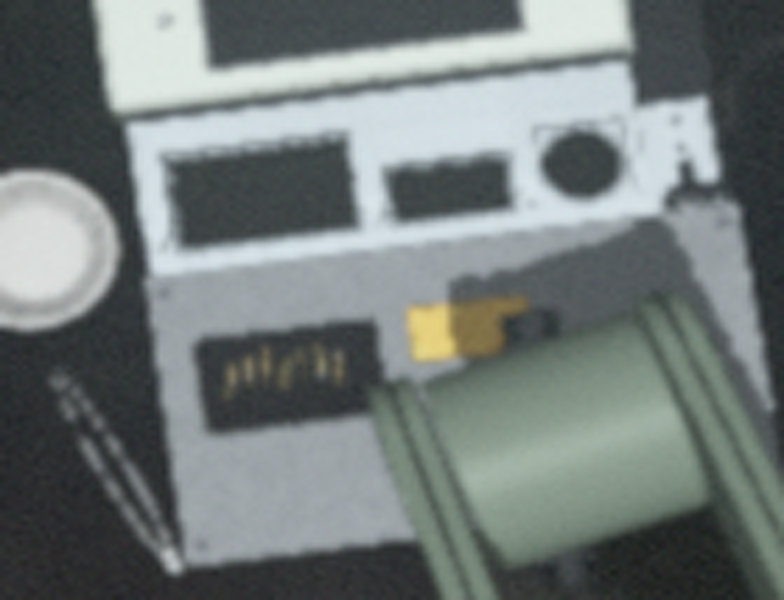

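View pics/b3s.png

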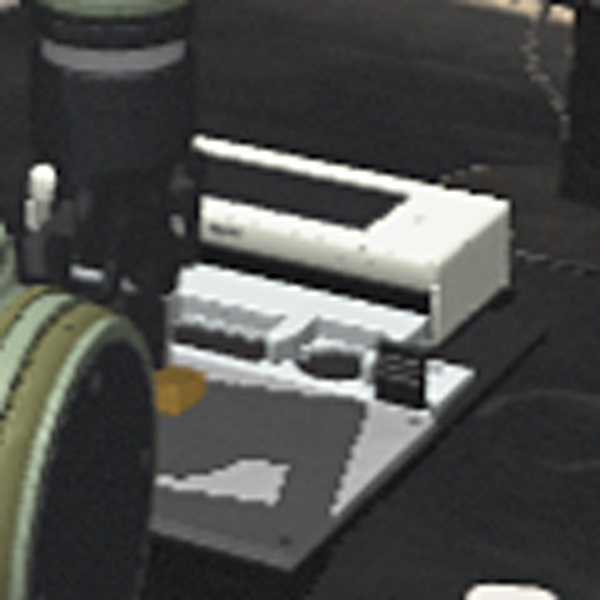

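>>> move_arm:
  series: "8 2 0 0 0 0; 16 2 0 0 0 0; 24 2 0 0 0 0; 30 2 0 0 0 0; 32 2 0 0 0 0; 32 2 0 0 0 0"

```text
time_s: 17.9
tcp_pos: [0.4632, 0.247, -0.0236]
tool_rot: [[0.002, -0.111, 0.994], [-0.0, 0.994, 0.111], [-1.0, -0.001, 0.002]]
force: [0.3, -0.3, 0.4]
finger_gap: 0.0585
```

>>> move_arm:
  series: "0 0 0 0 0 0; 0 0 0 0 0 0; 0 0 0 0 0 0; 0 0 0 0 0 0; 0 0 0 0 0 0"
  jaw: 36
  newtons: 20

```text
time_s: 18.52
tcp_pos: [0.4637, 0.2472, -0.023]
tool_rot: [[0.003, -0.111, 0.994], [-0.0, 0.994, 0.111], [-1.0, -0.0, 0.003]]
force: [-0.5, -0.4, 3.9]
finger_gap: 0.0389
```

```bash
python3 go.py " -100,-72.5,-22,0" " -75,-72.5,-22,0"
```

```text
t 18.52 reader xy [-123.3  -28.4] z -23.0 yawz -0.0 gap 38.9 F_reader [-0.6 -0.3  3.9] q [ 19.  22. 104.  -0.  53.  12.]
 -100,-72.5,-22,0 -> [ -0.9 -44.1  23.3] [-0.0004  0.0028  0.0005]
 -75,-72.5,-22,0 -> [ -0.8 -44.1  48.3] [-0.0004  0.0028  0.0005]
```

>>> move_arm:
  series: "0 -6 0 0 0 0; 0 -16 0 0 0 0; 0 -26 2 0 0 0; 0 -36 8 0 0 0; 0 -42 18 0 0 0; 0 -44 30 0 0 0; 0 -44 40 0 0 0; 0 -44 44 0 0 0; 0 -44 44 0 0 0; 0 -44 44 0 0 0"

```text
time_s: 19.77
tcp_pos: [0.5116, 0.2069, -0.023]
tool_rot: [[0.001, -0.111, 0.994], [-0.002, 0.994, 0.111], [-1.0, -0.002, 0.001]]
force: [-2.1, -0.3, 7.6]
finger_gap: 0.039
```

>>> move_arm:
  series: "0 0 0 0 0 0; 0 0 0 0 0 0; 0 0 0 0 0 0; -12 0 0 0 0 0; -25 0 0 0 0 0; -45 0 0 0 0 0; -55 0 0 0 0 0; -55 0 0 0 0 0"
  jaw: 58

```text
time_s: 20.78
tcp_pos: [0.513, 0.2085, 0.0332]
tool_rot: [[0.005, -0.111, 0.994], [0.0, 0.994, 0.111], [-1.0, -0.0, 0.005]]
force: [-0.1, -0.0, 0.3]
finger_gap: 0.0578
```

```bash
python3 go.py " -125,87,30,90"
```

```text
t 20.77 reader xy [-78.7 -72.3] z 33.2 yawz -0.0 gap 57.8 F_reader [-0.1 -0.   0.3] q [13. 20. 99. -0. 61.  7.]
 -125,87,30,90 -> [  2.9 159.2 -46.4] [-1.5711  0.0037  0.0041]
```

>>> move_arm:
  series: "0 10 -10 -0.17 0 0; 0 28 -20 -0.34 0 0; 0 46 -30 -0.52 0 0; 0 65 -40 -0.7 0 0; 0 85 -46 -0.88 0 0; 0 105 -46 -1.05 0 0; 0 125 -46 -1.22 0 0; 0 145 -46 -1.4 0 0; 0 156 -46 -1.55 0 0; 0 159 -46 -1.571 0 0"
  jaw: 45

```text
time_s: 22.02
tcp_pos: [0.4477, 0.3614, 0.0307]
tool_rot: [[0.001, -0.994, -0.111], [-0.001, -0.111, 0.994], [-1.0, -0.001, -0.001]]
force: [0.2, 0.5, -0.1]
finger_gap: 0.0451
```

```bash
python3 go.py " -125,87,-21,90";python3 -c "
from h import *
p,d=robot.camera('top');cv2.imwrite('pics/b4.png',cv2.resize(p[150:270,190:330],None,fx=5.6,fy=5,interpolation=cv2.INTER_CUBIC))
p,d=robot.camera('side');cv2.imwrite('pics/b4s.png',cv2.resize(p[150:270,240:360],None,fx=5,fy=5,interpolation=cv2.INTER_CUBIC))"
```

```text
t 22.02 reader xy [-126.5   86.9] z 30.7 yawz 90.0 gap 45.1 F_reader [ 0.2  0.5 -0.1] q [ 30.  22.  96.  -0.  62. -66.]
 -125,87,-21,90 -> [51.7 -1.5  0.1] [ 0.0001 -0.0012  0.0007]
```

View pics/b4.png

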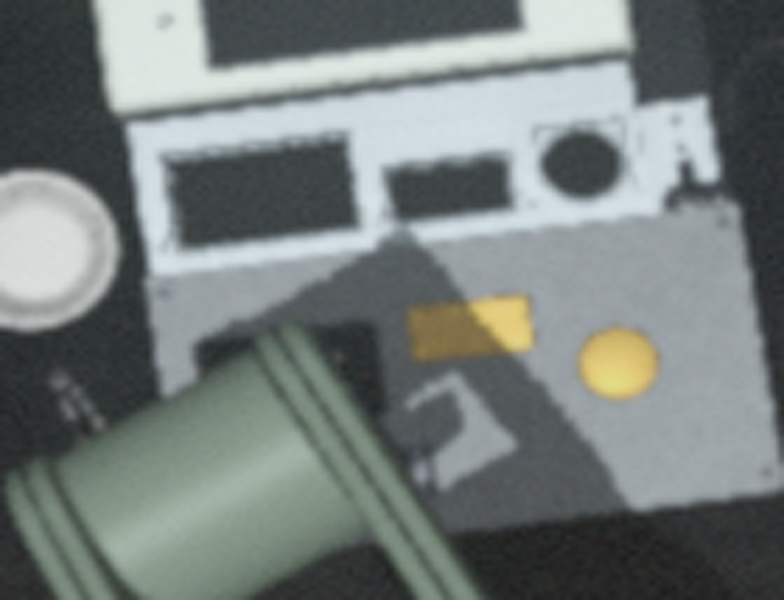

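>>> move_arm:
  series: "15 0 0 0 0 0; 30 0 0 0 0 0; 45 0 0 0 0 0; 52 0 0 0 0 0; 52 0 0 0 0 0; 52 -8 0 0 0 0; 52 -16 0 0 0 0; 52 -24 0 0 0 0; 52 -32 0 0 0 0; 52 -40 0 0 0 0"

```text
time_s: 23.38
tcp_pos: [0.4887, 0.3656, -0.0204]
tool_rot: [[0.002, -0.994, -0.111], [-0.0, -0.111, 0.994], [-1.0, -0.002, -0.001]]
force: [-1.1, 0.7, 1.5]
finger_gap: 0.045
```

```bash
python3 go.py " -10,87,-22,90"
```

```text
t 23.38 reader xy [-85.3  86.5] z -20.4 yawz 90.0 gap 45.0 F_reader [-1.   0.8  1.5] q [ 29.  30.  92.  -0.  58. -68.]
 -10,87,-22,90 -> [  1.7 -75.3   0.5] [-0.0004 -0.0007  0.0017]
```

>>> move_arm:
  series: "1 -8 0 0 0 0; 1 -16 0 0 0 0; 1 -24 0 0 0 0; 1 -32 0 0 0 0; 1 -40 0 0 0 0; 1 -47 0 0 0 0; 1 -54 0 0 0 0; 1 -60 0 0 0 0; 1 -65 0 0 0 0; 1 -65 0 0 0 0"

```text
time_s: 24.62
tcp_pos: [0.5537, 0.3729, -0.0211]
tool_rot: [[0.003, -0.994, -0.111], [-0.0, -0.111, 0.994], [-1.0, -0.003, -0.0]]
force: [-0.3, 0.6, 0.4]
finger_gap: 0.0451
```

```bash
python3 go.py " 4,87,-22,90"; python3 -c "
from h import *
p,d=robot.camera('top');cv2.imwrite('pics/b5.png',cv2.resize(p[150:270,190:330],None,fx=5.6,fy=5,interpolation=cv2.INTER_CUBIC))
p,d=robot.camera('side');cv2.imwrite('pics/b5s.png',cv2.resize(p[150:270,240:360],None,fx=5,fy=5,interpolation=cv2.INTER_CUBIC))"
```

```text
t 24.62 reader xy [-19.9  86.5] z -21.1 yawz 90.0 gap 45.1 F_reader [-0.2  0.6  0.4] q [ 27.  36.  83.  -0.  62. -70.]
 4,87,-22,90 -> [  0.9 -23.9   0.5] [-0.0005 -0.0004  0.003 ]
```

View pics/b5.png

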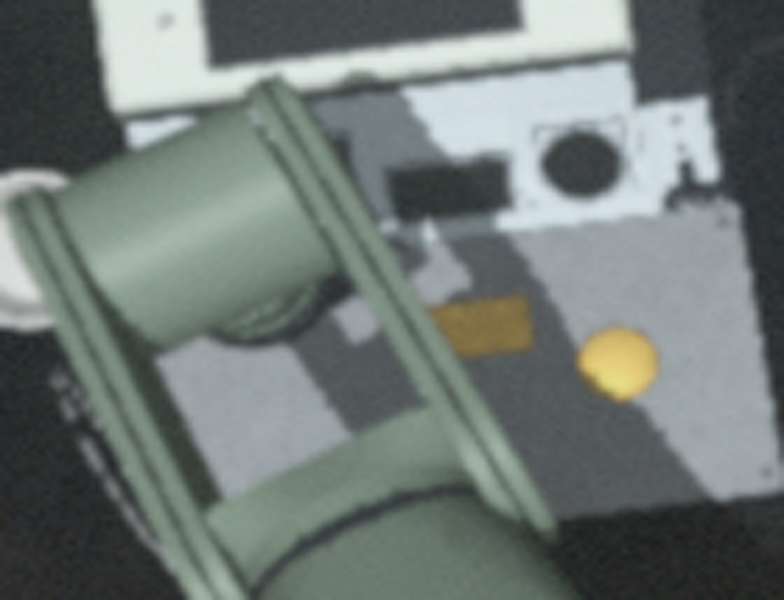

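View pics/b5s.png

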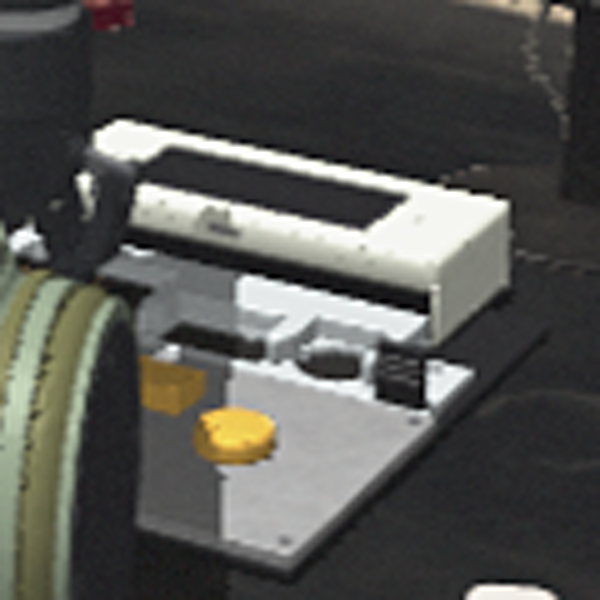

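>>> move_arm:
  series: "0 -4 0 0 0 0; 0 -8 0 0 0 0; 0 -12 0 0 0 0; 0 -15 0 0 0 0; 0 -18 0 0 0 0; 0 -20 0 0 0 0; 0 -21 0 0 0 0; 0 -22 0 0 0 0; 0 -22 0 0 0 0"

```text
time_s: 25.85
tcp_pos: [0.5749, 0.3752, -0.0212]
tool_rot: [[0.002, -0.994, -0.111], [-0.0, -0.111, 0.994], [-1.0, -0.002, -0.001]]
force: [-0.6, -0.2, 0.1]
finger_gap: 0.045
```

```bash
python3 go.py " 4,87,-22,90"
```

```text
t 25.85 reader xy [ 1.4 86.5] z -21.2 yawz 90.0 gap 45.0 F_reader [-0.6 -0.2  0.1] q [ 26.  38.  79.  -0.  63. -70.]
 4,87,-22,90 -> [ 0.8 -2.6  0.5] [-0.0002 -0.0006  0.0022]
```

>>> move_arm:
  series: "0 -1 0 0 0 0; 0 -2 0 0 0 0; 0 -3 0 0 0 0; 0 -3 0 0 0 0; 0 -3 0 0 0 0"

```text
time_s: 26.48
tcp_pos: [0.5775, 0.3755, -0.0212]
tool_rot: [[0.001, -0.994, -0.111], [-0.001, -0.111, 0.994], [-1.0, -0.001, -0.001]]
force: [-1.2, -1.1, 1.6]
finger_gap: 0.0449
```

```bash
python3 go.py " 4,87,-22,90"
```

```text
t 26.48 reader xy [ 4.  86.5] z -21.2 yawz 90.0 gap 44.9 F_reader [-1.3 -0.9  1.6] q [ 26.  38.  79.  -0.  63. -70.]
 4,87,-22,90 -> [0.8 0.  0.5] [-0.0002 -0.0007  0.0014]
```

>>> move_arm:
  series: "0 8 0 0 0 0; -15 14 0 0 0 0; -40 24 -5 0 0 0; -45 40 -20 0 0 0; -45 60 -40 0 0 0; -45 80 -60 0 0 0; -45 95 -80 0 0 0; -45 102 -91 0 0 0; -45 102 -91 0 0 0; -45 102 -91 0 0 0"
  jaw: 25

```text
time_s: 27.72
tcp_pos: [0.4874, 0.2745, 0.0242]
tool_rot: [[0.004, -0.994, -0.111], [0.0, -0.111, 0.994], [-1.0, -0.004, 0.0]]
force: [-0.4, 0.2, 0.6]
finger_gap: 0.0249
```

```bash
python3 go.py " -95,-5,-23,90"; python3 -c "
from h import *
p,d=robot.camera('top');cv2.imwrite('pics/b6.png',cv2.resize(p[150:270,190:330],None,fx=5.6,fy=5,interpolation=cv2.INTER_CUBIC))
p,d=robot.camera('side');cv2.imwrite('pics/b6s.png',cv2.resize(p[150:270,240:360],None,fx=5,fy=5,interpolation=cv2.INTER_CUBIC))"
```

```text
t 27.73 reader xy [-96.7  -3.9] z 24.2 yawz 90.0 gap 24.9 F_reader [-0.3  0.3  0.6] q [ 21.  21.  99.  -0.  60. -76.]
 -95,-5,-23,90 -> [47.2 -1.5 -1.1] [-0.0003  0.0001  0.0038]
```

View pics/b6.png

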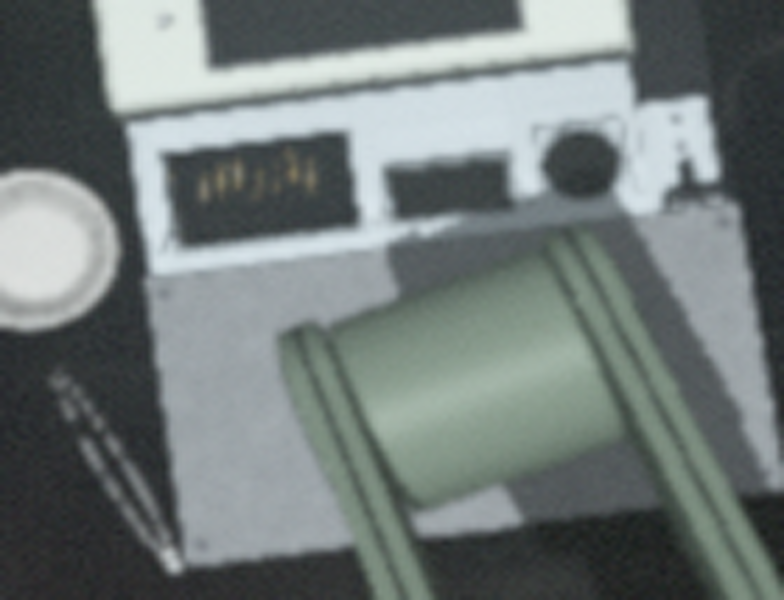

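View pics/b6s.png

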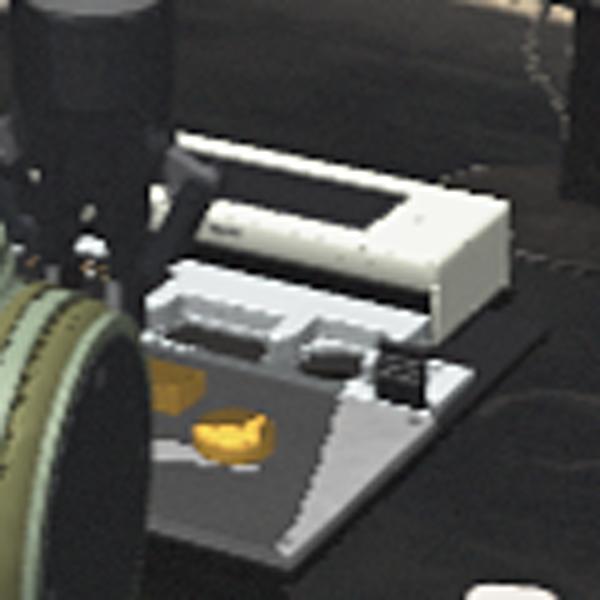

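```bash
cat > dep.py <<'E'
from fit import *
import sys
def hm(d,T):
    c=robot.calibration('top');E=c['extrinsics']
    v,u=np.mgrid[140:265,200:345];z=d[140:265,200:345].ravel()
    n=cv2.undistortPoints(np.c_[u.ravel(),v.ravel()].astype(float).reshape(-1,1,2),c['mtx'],c['dist'])[:,0]
    W=(np.c_[n*z[:,None],z]-E[:3,3])@E[:3,:3]
    return W2R(T,W)[z>0]
if __name__=="__main__":
    T=np.load('T.npy');Q=hm(d,T)
    print('apron',np.median(Q[(Q[:,0]<-.02)&(Q[:,0]>-.15)&(Q[:,1]>.06)&(Q[:,1]<.14),2]))
    for n,x,y,a,b in (('stone',.04,.087,.022,.04),('bar',.028,-.005,.011,.026),('btn',.033,-.0725,.012,.012)):
        S=Q[(abs(Q[:,0]-x)<a)&(abs(Q[:,1]-y)<b)]
        A=np.c_[np.ones(len(S)),S[:,0]-x,S[:,1]-y];k=np.linalg.lstsq(A,S[:,2],rcond=None)[0]
        print(n,len(S),'h',(k[0]*1e3).round(2),'tilt deg',np.degrees(k[1:]).round(2),'med',np.median(S[:,2])*1e3)
E
python3 dep.py
```

```text
apron 0.01594331341733193
stone 460 h 28.51 tilt deg [-0.82  0.13] med 28.459129594050406
bar 145 h 11.53 tilt deg [ 0.21 -0.91] med 11.55048611464374
btn 75 h 11.22 tilt deg [0.45 2.11] med 11.495244451790086
```

>>> move_arm:
  series: "12 -1 -1 0 0 0; 24 -1 -1 0 0 0; 36 -1 -1 0 0 0; 44 -1 -1 0 0 0; 46 -1 -1 0 0 0; 46 -6 -1 0 0 0; 46 -14 -1 0 0 0; 46 -22 -1 0 0 0; 46 -30 -1 0 0 0; 46 -38 -1 0 0 0"

```text
time_s: 29.12
tcp_pos: [0.5248, 0.277, -0.0222]
tool_rot: [[0.002, -0.994, -0.111], [-0.0, -0.111, 0.994], [-1.0, -0.002, -0.001]]
force: [-0.7, 0.5, 0.8]
finger_gap: 0.025
```

```bash
python3 go.py "4,-5,-22,90"
```

```text
t 29.12 reader xy [-59.3  -5.5] z -22.2 yawz 90.0 gap 25.0 F_reader [-0.7  0.5  0.8] q [ 20.  29.  94.  -0.  57. -77.]
4,-5,-22,90 -> [ -0.1 -63.3   0.5] [-0.0003 -0.0006  0.0017]
```

>>> move_arm:
  series: "0 -8 0 0 0 0; 0 -16 0 0 0 0; 0 -24 0 0 0 0; 0 -31 0 0 0 0; 0 -38 0 0 0 0; 0 -44 0 0 0 0; 0 -49 0 0 0 0; 0 -53 0 0 0 0; 0 -56 0 0 0 0; 0 -58 0 0 0 0"

```text
time_s: 30.38
tcp_pos: [0.582, 0.2834, -0.0224]
tool_rot: [[0.002, -0.994, -0.111], [-0.001, -0.111, 0.994], [-1.0, -0.002, -0.001]]
force: [-0.4, -0.0, 0.2]
finger_gap: 0.0251
```

>>> move_arm:
  series: "0 -1 0 0 0 0; 0 -2 0 0 0 0; 0 -3 0 0 0 0; 0 -4 0 0 0 0; 0 -5 0 0 0 0; 0 -5 0 0 0 0"

```text
time_s: 31.12
tcp_pos: [0.5872, 0.284, -0.0221]
tool_rot: [[0.002, -0.994, -0.111], [-0.0, -0.111, 0.994], [-1.0, -0.002, -0.001]]
force: [-0.8, 0.9, -1.1]
finger_gap: 0.0249
```

```bash
python3 go.py " -118,-72,22,90"; python3 -c "
from h import *
p,d=robot.camera('side');cv2.imwrite('pics/b7s.png',cv2.resize(p[150:270,240:360],None,fx=5,fy=5,interpolation=cv2.INTER_CUBIC))"
```

```text
t 31.12 reader xy [ 3.5 -5.5] z -22.1 yawz 90.0 gap 24.9 F_reader [-0.7  0.9 -1.1] q [ 18.  34.  85.  -0.  61. -78.]
 -118,-72,22,90 -> [-44.4 121.4 -66.6] [-0.0003 -0.0006  0.0024]
```

View pics/b7s.png

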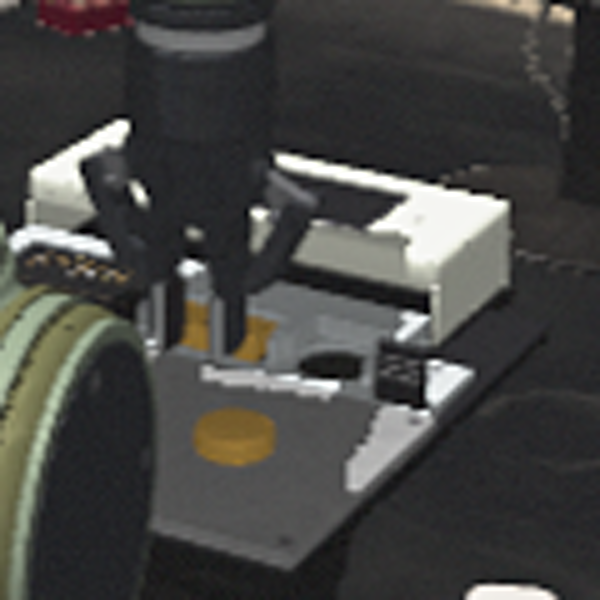

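>>> move_arm:
  series: "0 8 0 0 0 0; -15 14 0 0 0 0; -40 24 0 0 0 0; -44 45 -10 0 0 0; -44 65 -25 0 0 0; -44 85 -40 0 0 0; -44 105 -55 0 0 0; -44 118 -66 0 0 0; -44 121 -67 0 0 0; -44 121 -67 0 0 0"
  jaw: 12

```text
time_s: 32.42
tcp_pos: [0.4748, 0.2044, 0.0225]
tool_rot: [[0.004, -0.994, -0.111], [0.0, -0.111, 0.994], [-1.0, -0.004, -0.0]]
force: [0.2, 0.7, -0.4]
finger_gap: 0.0119
```

```bash
python3 dep.py; python3 go.py " -115,-72.5,-23,90"; python3 -c "
from fit import *
T=np.load('T.npy')
im=cv2.imread('pics/b4.png')
cv2.imwrite('pics/b8.png',cv2.resize(p[150:270,190:330],None,fx=5.6,fy=5,interpolation=cv2.INTER_CUBIC))
h=cv2.cvtColor(im,cv2.COLOR_BGR2HSV);m=((h[...,1]>110)&(h[...,2]>90)).astype(np.uint8)
n,l,st,ce=cv2.connectedComponentsWithStats(m)
for i in range(1,n):
    if st[i,4]>800:
        x,y=ce[i];print(st[i],W2R(T,ray('top',[[(x+.5)/5.6-.5+190,(y+.5)/5-.5+150]],.028)).round(4))
"
```

```text
apron 0.016007332742764363
stone 458 h 28.69 tilt deg [0.1 0.5] med 28.709563229810634
bar 149 h 25.6 tilt deg [-0.47  0.51] med 25.694565719776836
btn 76 h 11.29 tilt deg [ 4.21 -1.04] med 11.480149011830223
t 32.48 reader xy [-116.8  -72. ] z 22.4 yawz 90.0 gap 11.6 F_reader [-0.4 -0.1  0.1] q [ 14.  17. 105.  -0.  58. -83.]
 -115,-72.5,-23,90 -> [45.4 -1.7 -0.5] [-0.0001 -0.0002  0.0039]
[ 414  300  111   56 3959] [[-0.051  -0.0047  0.028 ]]
[ 584  332   69   61 3025] [[-0.0784 -0.0738  0.028 ]]
```

View pics/b8.png

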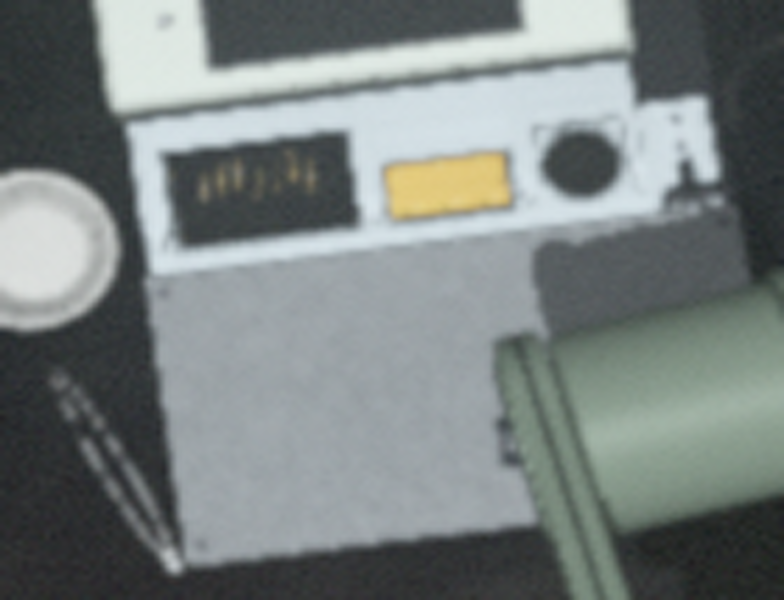

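>>> move_arm:
  series: "12 0 0 0 0 0; 24 0 0 0 0 0; 36 0 0 0 0 0; 43 0 0 0 0 0; 45 0 0 0 0 0; 45 -5 0 0 0 0; 45 -12 0 0 0 0; 45 -20 0 0 0 0; 45 -28 0 0 0 0; 45 -36 0 0 0 0"

```text
time_s: 33.78
tcp_pos: [0.5093, 0.208, -0.0231]
tool_rot: [[-0.0, -0.994, -0.111], [-0.001, -0.111, 0.994], [-1.0, 0.0, -0.001]]
force: [-3.4, -0.4, 6.8]
finger_gap: 0.0124
```

```bash
python3 go.py "5,-72.5,-23,90"; python3 -c "
from h import *
p,d=robot.camera('side');cv2.imwrite('pics/b9s.png',cv2.resize(p[150:270,240:360],None,fx=5,fy=5,interpolation=cv2.INTER_CUBIC))"
```

```text
t 33.77 reader xy [-82.4 -72.4] z -23.1 yawz 90.0 gap 12.4 F_reader [-3.4 -0.   6.8] q [ 13.  25. 101.  -0.  55. -83.]
5,-72.5,-23,90 -> [ -0.1 -87.4  -0.1] [-0.0002 -0.0006 -0.0001]
```

View pics/b9s.png

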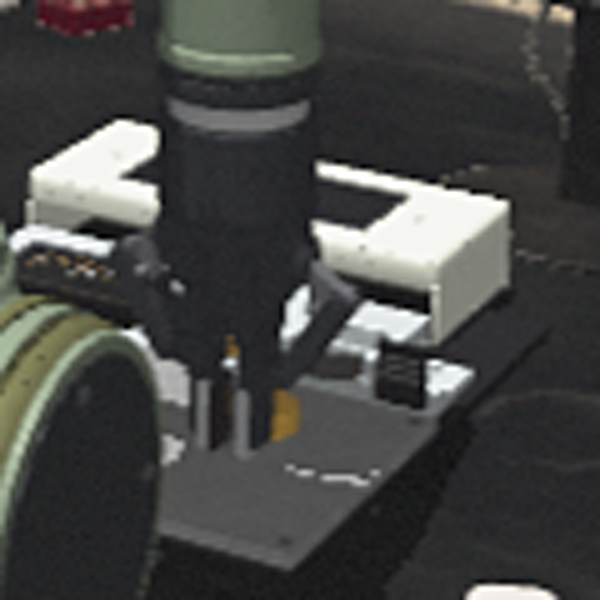

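>>> move_arm:
  series: "-2 0 0 0 0 0; -3 0 0 0 0 0; -3 0 0 0 0 0"

```text
time_s: 34.2
tcp_pos: [0.5097, 0.2079, -0.0204]
tool_rot: [[0.002, -0.994, -0.111], [-0.0, -0.111, 0.994], [-1.0, -0.002, -0.001]]
force: [0.5, 0.1, -0.1]
finger_gap: 0.0119
```

```bash
python3 go.py "5,-72.5,-21,90"; python3 -c "
from h import *
p,d=robot.camera('side');cv2.imwrite('pics/b10s.png',cv2.resize(p[200:260,265:325],None,fx=10,fy=10,interpolation=cv2.INTER_CUBIC))"
```

```text
t 34.20 reader xy [-82.  -72.5] z -20.4 yawz 90.0 gap 11.9 F_reader [ 0.5  0.  -0.1] q [ 13.  24. 101.  -0.  55. -83.]
5,-72.5,-21,90 -> [  0.7 -87.    0. ] [-0.0003 -0.0007  0.0019]
```

View pics/b10s.png

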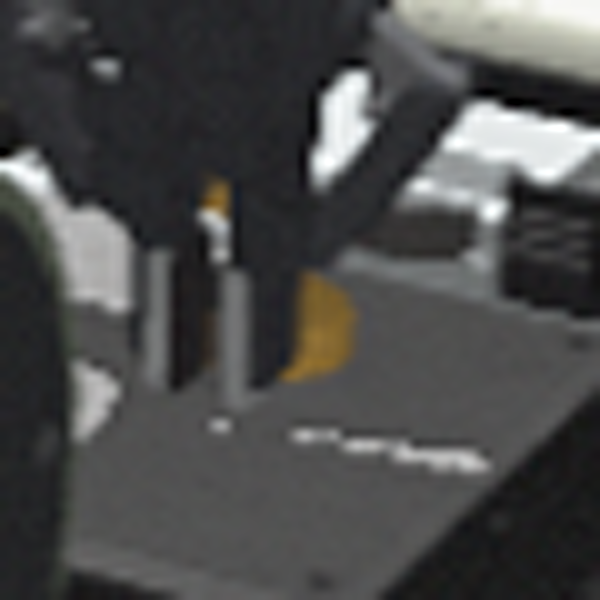

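>>> move_arm:
  series: "0 -7 0 0 0 0; 0 -14 0 0 0 0; 0 -21 0 0 0 0; 0 -28 0 0 0 0; 0 -35 0 0 0 0; 0 -42 0 0 0 0; 0 -49 0 0 0 0; 0 -56 0 0 0 0; 0 -60 0 0 0 0; 0 -62 0 0 0 0"

```text
time_s: 35.5
tcp_pos: [0.5717, 0.2149, -0.0203]
tool_rot: [[0.002, -0.994, -0.111], [-0.0, -0.111, 0.994], [-1.0, -0.002, -0.001]]
force: [0.6, 0.3, 0.2]
finger_gap: 0.0122
```

```bash
python3 go.py "5,-72.5,-21,90"; python3 -c "
from h import *
p,d=robot.camera('side');cv2.imwrite('pics/b11s.png',cv2.resize(p[180:250,265:345],None,fx=8,fy=8,interpolation=cv2.INTER_CUBIC))"
```

```text
t 35.50 reader xy [-19.6 -72.5] z -20.3 yawz 90.0 gap 12.2 F_reader [0.6 0.3 0.2] q [ 13.  30.  92.  -0.  58. -84.]
5,-72.5,-21,90 -> [  0.8 -24.6   0. ] [-0.0004 -0.0006  0.0018]
```

View pics/b11s.png

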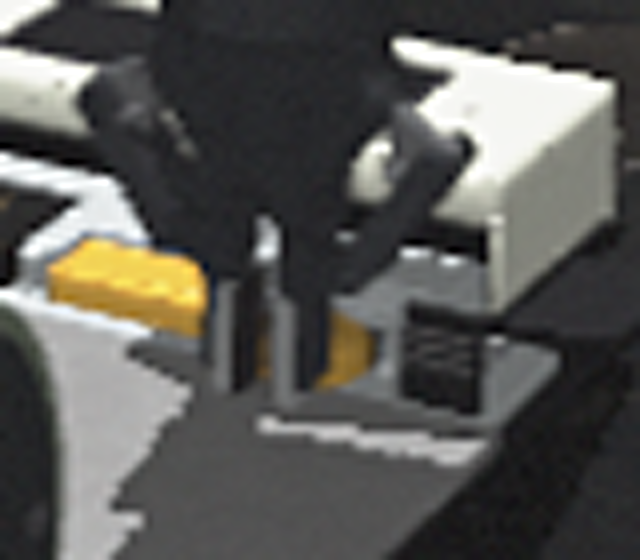

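>>> move_arm:
  series: "0 -4 0 0 0 0; 0 -8 0 0 0 0; 0 -12 0 0 0 0; 0 -15 0 0 0 0; 0 -18 0 0 0 0; 0 -20 0 0 0 0; 0 -22 0 0 0 0; 0 -23 0 0 0 0; 0 -24 0 0 0 0; 0 -24 0 0 0 0"

```text
time_s: 36.8
tcp_pos: [0.5954, 0.2175, -0.0202]
tool_rot: [[0.002, -0.994, -0.111], [-0.0, -0.111, 0.994], [-1.0, -0.002, -0.001]]
force: [-0.3, -0.2, -0.9]
finger_gap: 0.0119
```

```bash
python3 go.py " -60,-117,20,90"; python3 -c "
from h import *
p,d=robot.camera('side');cv2.imwrite('pics/b12s.png',cv2.resize(p[180:250,265:345],None,fx=8,fy=8,interpolation=cv2.INTER_CUBIC))"
```

```text
t 36.80 reader xy [  4.3 -72.5] z -20.2 yawz 90.0 gap 11.9 F_reader [-0.3 -0.1 -0.9] q [ 12.  32.  88.  -0.  60. -84.]
 -60,-117,20,90 -> [-40.3  64.2 -44.6] [-0.0003 -0.0006  0.002 ]
```

View pics/b12s.png

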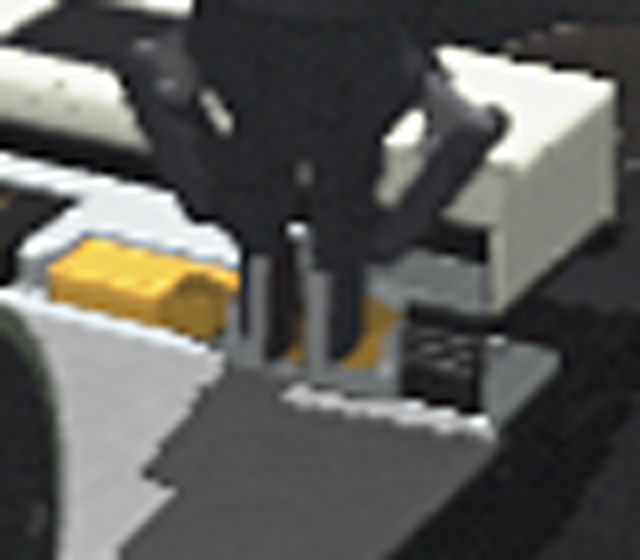

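>>> move_arm:
  series: "0 5 0 0 0 0; -10 12 0 0 0 0; -35 22 0 0 0 0; -50 40 0 0 0 0; -50 60 15 0 0 0; -50 80 30 0 0 0; -50 90 40 0 0 0; -50 90 40 0 0 0"
  jaw: 0

```text
time_s: 37.85
tcp_pos: [0.5009, 0.2478, 0.03]
tool_rot: [[0.003, -0.994, -0.112], [-0.0, -0.112, 0.994], [-1.0, -0.002, -0.001]]
force: [-0.1, -1.2, -0.3]
finger_gap: -0.0
```

```bash
python3 dep.py; python3 go.py " -60,-117,20,90"; python3 -c "
from fit import *
from dep import hm
T=np.load('T.npy')
Q=hm(np.load('pics/top0d.npy'),T)
S=Q[(Q[:,2]>.035)&(abs(Q[:,0])<.05)&(Q[:,1]<-.09)&(Q[:,1]>-.16)];print(len(S),S.min(0),S.max(0),np.median(S,0))
cv2.imwrite('pics/b13.png',cv2.resize(p[150:270,190:330],None,fx=5.6,fy=5,interpolation=cv2.INTER_CUBIC))
p2,d2=robot.camera('side');cv2.imwrite('pics/b13s.png',cv2.resize(p2[180:250,265:345],None,fx=8,fy=8,interpolation=cv2.INTER_CUBIC))"
```

```text
apron 0.01586133297193971
stone 459 h 28.48 tilt deg [-0.24  0.23] med 28.522821755977496
bar 150 h 25.53 tilt deg [2.68 0.23] med 25.39807392211201
btn 75 h 25.21 tilt deg [-0.83 -0.6 ] med 25.260175352500514
t 37.90 reader xy [-85.5 -32.3] z 30.1 yawz 90.0 gap 0.2 F_reader [ 0.1 -0.1  0. ] q [ 17.  21.  98.  -0.  61. -79.]
 -60,-117,20,90 -> [ 10.2 -25.4 -84.7] [ 0.0006 -0.0008  0.0031]
33 [-0.04141183 -0.13403136  0.03528714] [ 0.0214697  -0.09233783  0.053126  ] [ 0.00380731 -0.12026816  0.04747799]
```

View pics/b13.png

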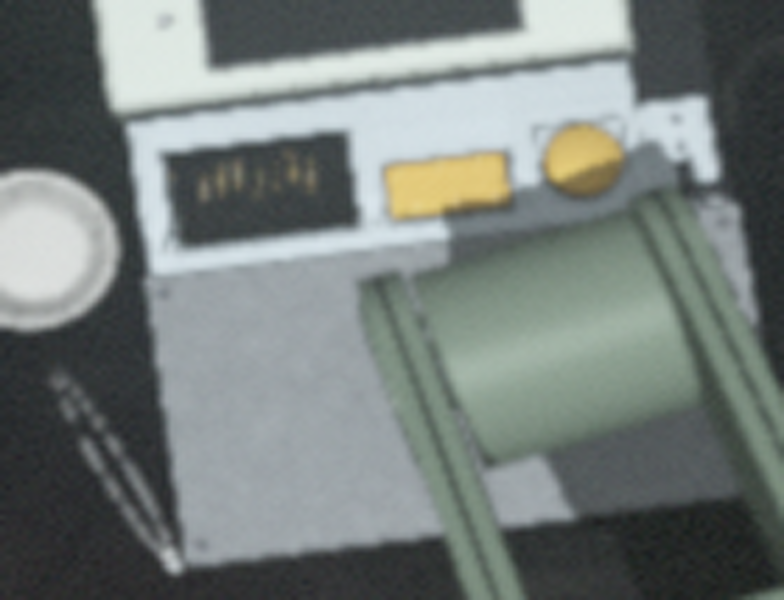

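View pics/b13s.png

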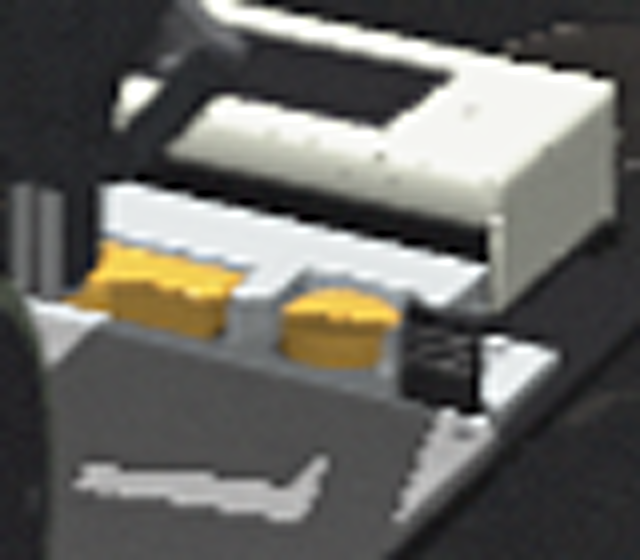

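>>> move_arm:
  series: "0 -3 -8 0.17 0 0; 0 -6 -18 0.34 0 0; 0 -9 -28 0.52 0 0; 0 -12 -38 0.7 0 0; 0 -16 -48 0.88 0 0; 0 -20 -58 1.05 0 0; 0 -24 -68 1.22 0 0; 0 -28 -78 1.4 0 0; 0 -32 -87 1.55 0 0; 0 -34 -90 1.571 0 0"

```text
time_s: 39.25
tcp_pos: [0.5462, 0.1606, 0.0297]
tool_rot: [[0.002, -0.11, 0.994], [-0.0, 0.994, 0.11], [-1.0, -0.001, 0.002]]
force: [0.1, -0.1, -0.2]
finger_gap: 0.0001
```

```bash
python3 go.py " -45,-122,-11,0"; python3 -c "
from fit import *
T=np.load('T.npy')
print('hood R/L front',W2R(T,ray('top',[[190+540/4.8,115+218/4.8],[190+97/4.8,115+275/4.8]],.06)).round(3))
for m in robot.look_for('top','dropper_a')[:3]: print(m['conf'],W2R(T,ray('top',[[m['centre'][0]*560,m['centre'][1]*420]],.05)).round(3))
p2,d2=robot.camera('side');cv2.imwrite('pics/c1s.png',cv2.resize(p2[150:270,240:360],None,fx=5,fy=5,interpolation=cv2.INTER_CUBIC))"
```

```text
t 39.25 reader xy [ -51.  -123.6] z 29.7 yawz -0.1 gap 0.1 F_reader [ 0.1 -0.1 -0.2] q [ 8. 22. 97. -0. 61.  1.]
 -45,-122,-11,0 -> [40.8  1.6  5.9] [-0.0015  0.0024  0.0008]
hood R/L front [[ 0.082 -0.102  0.06 ]
 [ 0.085  0.148  0.06 ]]
0.67 [[ 0.078 -0.276  0.05 ]]
0.51 [[-0.009 -0.269  0.05 ]]
```

View pics/c1s.png

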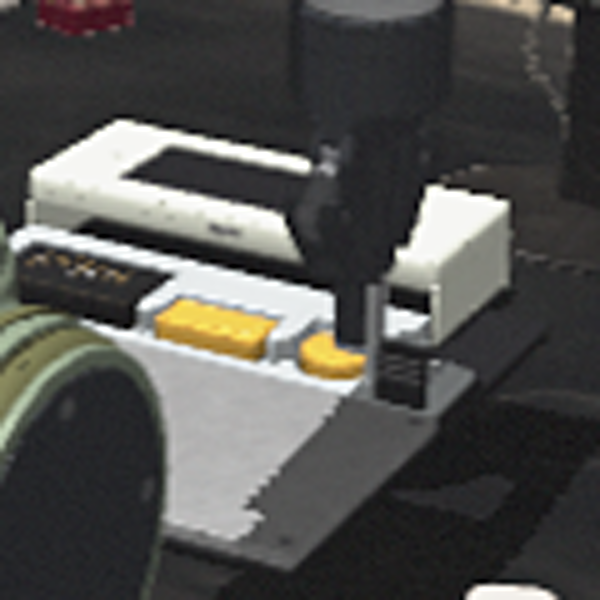

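>>> move_arm:
  series: "12 0 0 0 0 0; 24 0 0 0 0 0; 34 0 0 0 0 0; 40 0 2 0 0 0; 40 0 8 0 0 0; 40 0 15 0 0 0; 40 0 22 0 0 0; 40 0 27 0 0 0; 40 0 30 0 0 0; 40 0 30 0 0 0"

```text
time_s: 40.65
tcp_pos: [0.5753, 0.165, -0.0102]
tool_rot: [[0.002, -0.111, 0.994], [-0.0, 0.994, 0.111], [-1.0, -0.001, 0.002]]
force: [-1.0, -1.0, 0.7]
finger_gap: 0.0002
```

```bash
python3 go.py " -15,-123,-11,0"; python3 -c "
from fit import *
p2,d2=robot.camera('side');cv2.imwrite('pics/c2s.png',cv2.resize(p2[150:270,240:360],None,fx=5,fy=5,interpolation=cv2.INTER_CUBIC))"
```

```text
t 40.65 reader xy [ -21.6 -122.5] z -10.2 yawz -0.0 gap 0.2 F_reader [-1.1 -0.9  0.7] q [ 8. 28. 93. -0. 59.  1.]
 -15,-123,-11,0 -> [ 0.9 -0.5  6.6] [-0.0005  0.002   0.0006]
```

View pics/c2s.png

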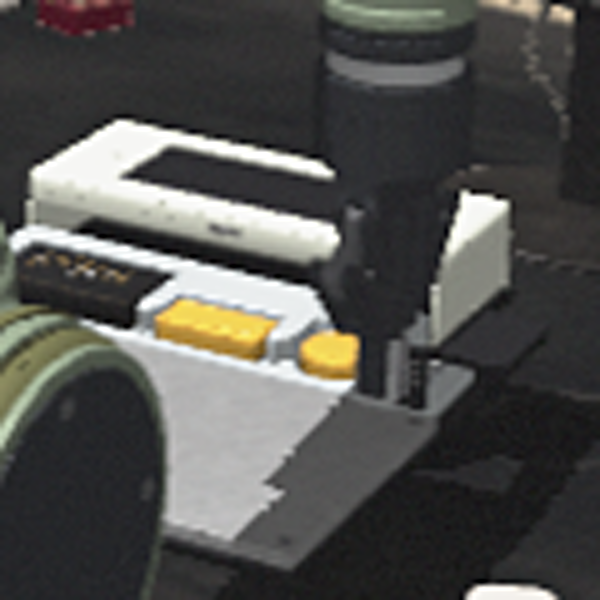

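>>> move_arm:
  series: "0 0 2 0 0 0; 0 0 4 0 0 0; 0 0 5.5 0 0 0; 0 0 7 0 0 0; 0 0 8 0 0 0; 0 0 9 0 0 0; 0 0 10 0 0 0; 0 0 10 0 0 0"

```text
time_s: 41.75
tcp_pos: [0.5851, 0.1661, -0.0101]
tool_rot: [[0.002, -0.111, 0.994], [-0.0, 0.994, 0.111], [-1.0, -0.001, 0.002]]
force: [0.1, 0.6, -0.0]
finger_gap: -0.0001
```

```bash
python3 go.py
```

```text
t 41.75 reader xy [ -11.7 -122.5] z -10.1 yawz -0.0 gap -0.1 F_reader [ 0.2  0.5 -0. ] q [ 8. 29. 92. -0. 59.  1.]
```

>>> move_arm:
  series: "0 0 1 0 0 0; 0 0 2 0 0 0; 0 0 3 0 0 0; 0 0 4 0 0 0; 0 0 4 0 0 0"

```text
time_s: 42.38
tcp_pos: [0.5856, 0.1662, -0.011]
tool_rot: [[-0.005, -0.111, 0.994], [-0.001, 0.994, 0.111], [-1.0, -0.001, -0.005]]
force: [-7.5, -0.9, 4.5]
finger_gap: 0.0001
```

```bash
python3 go.py
```

```text
t 42.38 reader xy [ -11.2 -122.4] z -11.0 yawz -0.0 gap 0.1 F_reader [-7.5 -0.   4.5] q [ 8. 29. 91. -0. 60.  1.]
```

>>> move_arm:
  series: "0 0 1 0 0 0; 0 0 2 0 0 0; 0 0 3 0 0 0; 0 0 3 0 0 0"

```text
time_s: 42.88
tcp_pos: [0.5865, 0.1663, -0.0115]
tool_rot: [[-0.009, -0.111, 0.994], [-0.002, 0.994, 0.111], [-1.0, -0.001, -0.009]]
force: [-11.3, -1.9, 6.9]
finger_gap: -0.0001
```

```bash
python3 go.py
```

```text
t 42.88 reader xy [ -10.3 -122.4] z -11.5 yawz -0.0 gap -0.1 F_reader [-11.4  -0.7   6.9] q [ 8. 30. 91. -0. 60.  1.]
```

>>> move_arm:
  series: "0 0 1 0 0 0; 0 0 2 0 0 0; 0 0 3 0 0 0; 0 0 4 0 0 0; 0 0 4 0 0 0"

```text
time_s: 43.5
tcp_pos: [0.5865, 0.1664, -0.0122]
tool_rot: [[-0.017, -0.112, 0.994], [-0.003, 0.994, 0.111], [-1.0, -0.001, -0.018]]
force: [-19.3, -1.6, 11.4]
finger_gap: -0.0002
```

```bash
python3 go.py
```

```text
t 43.50 reader xy [ -10.3 -122.4] z -12.2 yawz 0.0 gap -0.2 F_reader [-19.4   0.5  11.4] q [ 8. 30. 91. -0. 61.  1.]
```

```bash
python3 -c "
from fit import *
p2,d2=robot.camera('side');cv2.imwrite('pics/c3s.png',cv2.resize(p2[185:245,290:350],None,fx=10,fy=10,interpolation=cv2.INTER_CUBIC))
cv2.imwrite('pics/c3.png',cv2.resize(p[150:270,190:330],None,fx=5.6,fy=5,interpolation=cv2.INTER_CUBIC))"
```

```text
(no output)
```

View pics/c3s.png

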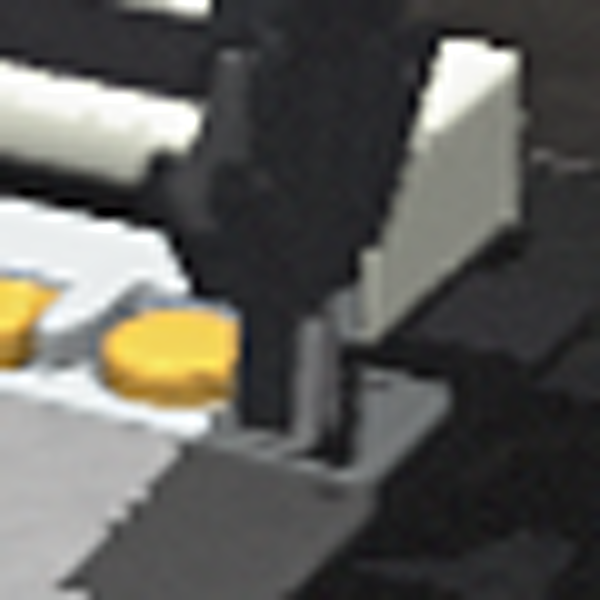

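View pics/c3.png

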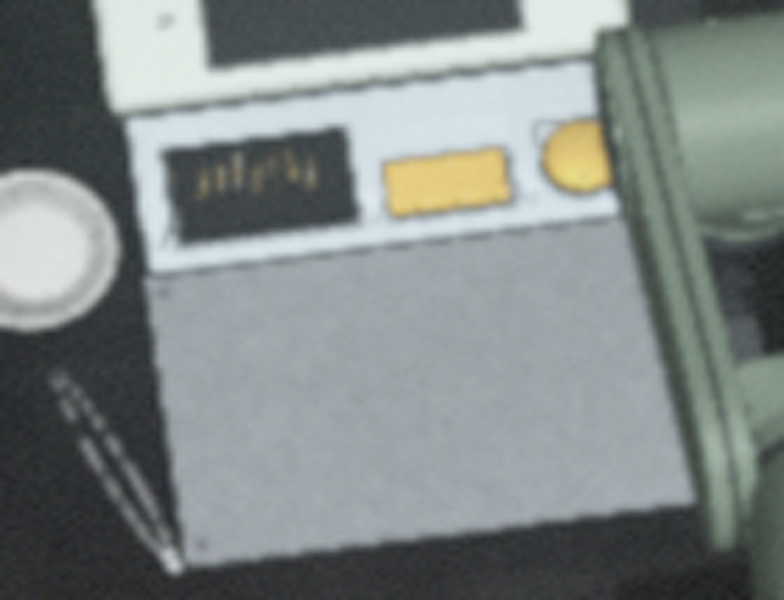

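>>> move_arm:
  series: "0 0 1 0 0 0; 0 0 2 0 0 0; 0 0 2 0 0 0"

```text
time_s: 43.98
tcp_pos: [0.593, 0.1672, -0.0122]
tool_rot: [[-0.007, -0.111, 0.994], [-0.002, 0.994, 0.111], [-1.0, -0.001, -0.007]]
force: [-0.1, 0.4, -1.0]
finger_gap: -0.0002
```

```bash
python3 go.py
```

```text
t 43.98 reader xy [  -3.8 -122.3] z -12.2 yawz -0.0 gap -0.2 F_reader [-0.   0.4 -1. ] q [ 8. 30. 90. -0. 60.  1.]
```

>>> move_arm:
  series: "-1 0 4 0 0 0; -1 0 9 0 0 0; -1 0 14 0 0 0; -1 0 20 0 0 0; -1 0 26 0 0 0; -1 0 32 0 0 0; -1 0 38 0 0 0; -1 0 44 0 0 0; -1 0 49 0 0 0; -1 0 53 0 0 0"

```text
time_s: 45.22
tcp_pos: [0.651, 0.1734, -0.009]
tool_rot: [[0.002, -0.111, 0.994], [-0.0, 0.994, 0.111], [-1.0, -0.001, 0.002]]
force: [-0.9, -0.9, 0.9]
finger_gap: -0.0006
```

```bash
python3 go.py "78,-123,-11,0"; python3 -c "
from fit import *
p2,d2=robot.camera('side');cv2.imwrite('pics/c4s.png',cv2.resize(p2[150:270,240:360],None,fx=5,fy=5,interpolation=cv2.INTER_CUBIC))"
```

```text
t 45.23 reader xy [  54.6 -122.6] z -9.0 yawz -0.0 gap -0.6 F_reader [-1.  -0.8  0.9] q [ 8. 35. 81. -0. 63.  1.]
78,-123,-11,0 -> [ 2.  -0.4 23.4] [-0.0005  0.002   0.0007]
```

View pics/c4s.png

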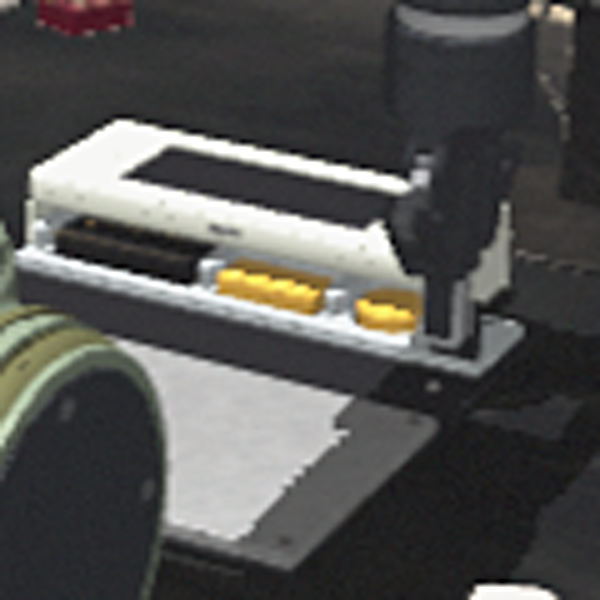

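>>> move_arm:
  series: "0 0 2 0 0 0; 0 0 4 0 0 0; 0 0 6 0 0 0; 0 0 8 0 0 0; 0 0 10 0 0 0; 0 0 12 0 0 0; 0 0 14 0 0 0; 0 0 16 0 0 0; 0 0 17.5 0 0 0; 0 0 18.5 0 0 0"

```text
time_s: 46.58
tcp_pos: [0.669, 0.1754, -0.0091]
tool_rot: [[0.002, -0.111, 0.994], [-0.0, 0.994, 0.111], [-1.0, -0.001, 0.002]]
force: [-1.6, -0.6, 0.2]
finger_gap: -0.0001
```

```bash
python3 go.py
```

```text
t 46.58 reader xy [  72.7 -122.6] z -9.1 yawz -0.0 gap -0.1 F_reader [-1.7 -0.4  0.2] q [ 8. 37. 78. -0. 65.  1.]
```

>>> move_arm:
  series: "0 0 1 0 0 0; 0 0 2 0 0 0; 0 0 3 0 0 0; 0 0 4 0 0 0; 0 0 5 0 0 0; 0 0 6 0 0 0; 0 0 6 0 0 0"

```text
time_s: 47.45
tcp_pos: [0.6742, 0.176, -0.0091]
tool_rot: [[0.0, -0.111, 0.994], [-0.001, 0.994, 0.111], [-1.0, -0.001, 0.0]]
force: [-3.6, 0.0, 1.0]
finger_gap: -0.0
```

```bash
python3 go.py
```

```text
t 47.45 reader xy [  78.  -122.5] z -9.1 yawz -0.0 gap -0.0 F_reader [-3.5  0.4  1. ] q [ 8. 38. 77. -0. 65.  1.]
```

Force rising at 78 mm, as expected for the stop; confirm by pressing a little further.

>>> move_arm:
  series: "0 0 1 0 0 0; 0 0 2 0 0 0; 0 0 3 0 0 0; 0 0 3 0 0 0"

```text
time_s: 47.95
tcp_pos: [0.6741, 0.176, -0.0093]
tool_rot: [[-0.006, -0.111, 0.994], [-0.002, 0.994, 0.111], [-1.0, -0.001, -0.006]]
force: [-11.3, -2.1, 5.9]
finger_gap: -0.0002
```

```bash
python3 go.py
```

```text
t 47.95 reader xy [  77.9 -122.5] z -9.3 yawz -0.0 gap -0.2 F_reader [-11.5  -0.8   5.9] q [ 8. 38. 77. -0. 66.  1.]
```

>>> move_arm:
  series: "0 0 -4 0 0 0; 0 0 -10 0 0 0; 0 0 -18 0 0 0; -25 0 -30 0 0 0; -60 0 -50 0 0 0; -90 0 -75 0 0 0; -100 0 -110 0 0 0; -100 0 -150 0 0 0; -100 0 -185 0 0 0; -100 0 -190 0 0 0"

```text
time_s: 49.2
tcp_pos: [0.4865, 0.1553, 0.0904]
tool_rot: [[0.001, -0.111, 0.994], [-0.0, 0.994, 0.111], [-1.0, -0.001, 0.001]]
force: [-0.0, 0.5, -0.4]
finger_gap: 0.0002
```

```bash
python3 go.py; python3 -c "
from fit import *
p2,d2=robot.camera('side');cv2.imwrite('pics/d1s.png',cv2.resize(p2[150:270,240:360],None,fx=5,fy=5,interpolation=cv2.INTER_CUBIC))
cv2.imwrite('pics/d1.png',p)"
```

```text
t 49.20 reader xy [-110.9 -122.2] z 90.4 yawz -0.0 gap 0.2 F_reader [ 0.   0.5 -0.4] q [  8.  10. 103.  -0.  67.   2.]
```

View pics/d1s.png

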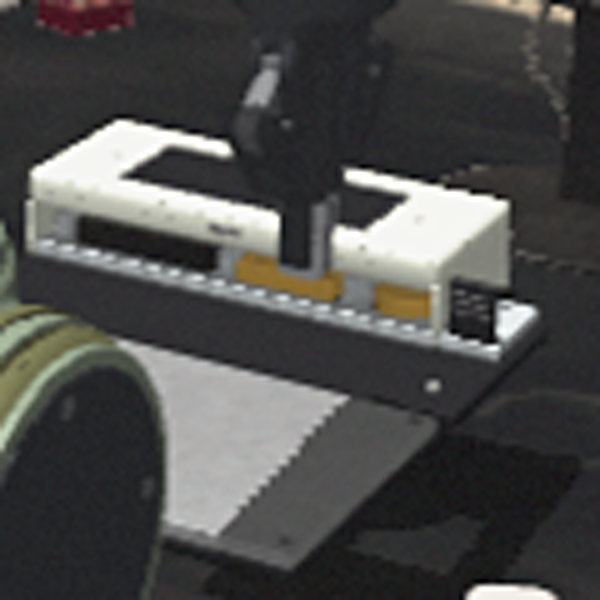

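View pics/d1.png

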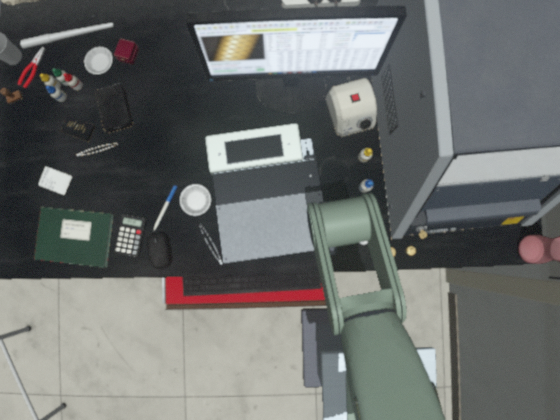

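The shuttle is fully under the hood (side crop: stone at 145,245, bar at 290,280, button at 400,300, all level in their pockets; tab at 472,315). In the top view the bystanders are where they were. I'm handing in.

```bash
python3 -c "
from plant import robot
print(robot.state()['time_s']);print(robot.hand_in())"
```

```text
49.3
the job is handed in; nothing more can be done
None
```

I slid the stone, bar and button into their pockets, pushed the shuttle past the catch and in to its end stop, and handed the job in at 49.3 s.

- **Pieces seated:** With the shuttle still out, the depth check gave top heights of 28.5 mm (stone), 25.5 mm (bar) and 25.2 mm (button). Fully seated would be about 29.5 mm for the stone and 25.5 mm for the bar and button. The stone therefore read about 1 mm low. The last depth fit also gave a 2.7° tilt for the bar, partly in the arm's shadow. An earlier unshaded reading was 0.5°, and the pictures showed it level.
- **Shuttle:** The catch let go at a little over 19 N, more than the stated 15 N or so. I pushed the last part at about 8–16 mm/s. The tool stopped dead at about 89.4 mm of travel, and force built to 11 N without further movement, so I took that as the 90 mm stop.
- **Final pictures:** All three pieces lay right side up under the hood after the arm backed off. The bystanders that were visible looked unmoved; the loupe was mostly hidden behind the arm in the last top view.
- **Disagreement found:** The real fingertips sat about 40 mm above the reported TCP. My first grip on the stone closed in the air above it without moving it. I measured the offset with the side camera and worked with it from then on. Later the tips touched the apron once, at about 7 N, while I was pushing the button; I raised the tool 3 mm and the force went away.

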